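Unclip the disc-marked filter cassette and return it to its slot

ROBOT

A 6-joint arm with a two-finger parallel gripper is mounted at the origin on the work surface. World frame = base frame: x ahead of the robot, y to its left, z up, the work surface at z = 0. Lengths are in mm, angles in rad, forces in N, time in s.
With the tool pointing down it reaches from about 375 to 975 mm from the base axis. Payload 3.8 kg.
Tool frame: the origin (TCP) lies midway between the tips of the shut fingers; the grasp point (between the pads) lies behind it (env.hold_point_z is the z of the grasp point in the tool frame, in mm); z points along the fingers, x is the direction in which the jaws open and shut, and the axes are right-handed (so a half turn about z gives the same grasp; the last joint's range is limited). The gripper opens to 85 mm and grips with 20 to 120 N. Pads are 22 mm wide; open, the fingers measure 114 mm over their backs; the gripper's body (76 mm by 85 mm) begins 54 mm behind the grasp point. The pads swing forward as they close: fully open they stand 13 mm farther back than shut.
Start: joints at [1.176, 0.264, 1.604, -0, 1.274, -0.037], TCP at [236.392, 632.247, 231.28] pointing down, gripper open.
Joint ranges: [-2.63, 2.63], [-0.94, 2.18], [0.31, 2.57], [-1.31, 4.45], [0, 2.66], [-2.55, 2.55]. Speed limits (rad/s): [2.57, 2.57, 3.14, 3.14, 3.14, 3.14].

INTERFACE

Orientations are given as a unit quaternion [x, y, z, w].
In Python, from plant import sensors, grab_frame, env gives the robot as it stands.
- The arm moves only by the tool drive_tool, never from a script. Its argument "targets" is one flat list of numbers, 4 for each row, row after row: the shift along the tool's x, y, z in units of 25 mm (1.0 is 25 mm), then the turn about the tool's z in units of 6 degrees (1.0 is 6 degrees). A call has 1 to 5 rows; each row shifts and turns the pose as measured when the row begins, along the tool's axes as they then stand; what a row does not reach is not made up. A row lasts 1/12 s, in which the tool goes at most 41.7 mm and 7.16 degrees, less where a joint would pass 70% of its speed; a pose out of reach is approached as far as the arm can. A call is refused whole if a number of a shift passes 1 or a number of a turn 1, either way. A call with a gripper value outside its range is refused whole. "claw" is the closure, from -1 (fully open) to 1 (shut), so that 0 is half open, set as the call begins (left out, the last holds). The fingers move at their own pace and stop on an object; the grip force is fixed at half the most. Time passes only in rows, so rows that do not move let the fingers close. It gives the time, the measured TCP pose, the force and the opening at its end, in the units of the state.
- sensors.sense(): the state, without advancing time (a new reading comes with each control period).
- grab_frame(name): name is "side" or "top" or "wrist"; returns a dict with "img" (420x560x3 uint8, red, green, blue), "fx", "fy", "cx", "cy" (pixels), "R" (3x3) and "t" (3): a world point X has camera coordinates R X + t. Camera axes: x right, y down, z forward; pixel columns grow to the right and rows downward; lengths in mm; the calibration is good to about 2 mm. A picture is of the moment at which its call begins. There is no depth.
- env.finish_job(): hands the job in, once; it reports no verdict.
The state is a dict: "time": time; "joints": joint angles; "qvel": joint speeds; "joint_torque": joint torques, N m; "ee_pos": TCP position; "tool_rot": TCP orientation; "force": force on the tool from outside, world axes, zero at the start; "torque": the same for the moment, N m; "width": finger opening in mm.
Only numpy, scipy, OpenCV 4.12 (cv2) and the standard library are available. Lean on these libraries where they do the work, as an engineer would, in place of code of your own. Each camera call takes 0.05 s, during which the arm holds its last target.

TASK

Pull the filter cassette marked with a round disc straight up off its sprung rail, stand it upright on the black rubber mat and let go. Then take it again by its other pair of faces and lower it, without dropping it, all the way down into the rack slot whose label has the same round disc. Leave the two other cassettes on the rail and do not disturb anything else.

Things in the scene. Friction and masses are not known exactly. Their poses are not given: they have to be found in the camera images.
- cassette_disc: White plastic filter cassette: flat-faced upright block 56 mm (its x) by 46 mm (its y), 100 mm tall, 0.22 kg. Origin: centre of its underside (foot level), z up. Two legs, 8 mm thick and 26 mm high, under its x faces straddle the rail bar. On its top a 3 mm raised black round disc (32 mm across). It sits on one of the three stations of the rail. This is the one to be stored.
- cassette_bar: White plastic filter cassette: flat-faced upright block 56 mm (its x) by 46 mm (its y), 100 mm tall, 0.22 kg. Origin: centre of its underside (foot level), z up. Two legs, 8 mm thick and 26 mm high, under its x faces straddle the rail bar. On its top a 3 mm raised black straight bar (40 x 10 mm). It sits on the rail and stays there.
- cassette_cross: White plastic filter cassette: flat-faced upright block 56 mm (its x) by 46 mm (its y), 100 mm tall, 0.22 kg. Origin: centre of its underside (foot level), z up. Two legs, 8 mm thick and 26 mm high, under its x faces straddle the rail bar. On its top a 3 mm raised black cross (two bars, 40 x 10 mm). It sits on the rail and stays there.
- rail: Fixed rail: aluminium plate 90 x 200 x 12 mm with a bar 30 mm wide, 180 long, top at 40 mm. Origin: centre of underside, y along it. 3 stations at y = -54, 0, 54 mm, all taken, 8 mm apart: fingers fit only at the x faces. A seated cassette's origin is 14 mm up, its x across. Sprung noses hold its legs: it snaps off straight up at about 16 N and is clear after 30 mm.
- mat: The thin black rubber mat, fixed, 95 mm (x) by 130 mm (y), 4 mm thick. Origin: centre of its underside.
- rack: Fixed wooden board 180 (x) x 270 (y) x 10 mm, origin: centre of underside. On it 3 slots along y, 84 mm apart, in any order. Each slot's side walls (inner faces 62 mm apart in y, 5 thick, 40 wide) rise 114 mm, above a seated cassette's top: fingers fit only at its open -x and +x sides, where lips (inner faces 51 mm apart) rise 10 mm above the floor.
- slot_disc: Grey open storage slot for one standing cassette. Origin: centre of its underside; its floor is 8 mm above that; y along the row. The cassette stands in it with its x faces towards the slot's y walls. Before its open +x side (away from the robot) lies a white tongue with, as label, a raised black round disc (32 mm across): the place of the disc cassette.
- slot_bar: Grey open storage slot for one standing cassette. Origin: centre of its underside; its floor is 8 mm above that; y along the row. The cassette stands in it with its x faces towards the slot's y walls. Before its open +x side (away from the robot) lies a white tongue with, as label, a raised black straight bar: not the place of the disc cassette.
- slot_cross: Grey open storage slot for one standing cassette. Origin: centre of its underside; its floor is 8 mm above that; y along the row. The cassette stands in it with its x faces towards the slot's y walls. Before its open +x side (away from the robot) lies a white tongue with, as label, a raised black cross: not the place of the disc cassette.
- funnel_a: Bystander: black plastic funnel standing wide end down, 68 mm across, 105 mm tall. Origin: centre of its underside.
- funnel_b: Bystander: another such funnel, 68 mm across, 105 mm tall. Origin: centre of its underside.
- vial: Bystander: clear sample tube with white cap, 32 mm across, 110 mm tall. Origin: centre of its underside.
- valve: Bystander: upright white pipe with a foot and a red cock handle, 60 mm across the foot, 127 mm tall. Origin: centre of its underside.
- spanner: Bystander: steel spanner 180 mm long, lying flat. Origin: underside near its middle.

How it is judged:
By the outcome, as a careful person would: the job done as asked, in the order asked, and still so for the second after the job is handed in, with the robot touching nothing.
It also fails if it takes over 59 s, if anything falls off the work surface, if the arm or the gripper's body presses on something with over 40 N, if the wrist force passes 120 N, or if a joint passes its speed limit or range.

## Working session

There is one attempt and no reset: what is moved stays moved. The work goes in short steps, Python scripts to look and compute and a tool call to move; the robot and the scene stay as the last step left them, time stands still between calls to the robot, and variables do not carry over. Pictures are saved under pics/ and viewed, and the job is handed in when it is done.

Besides the shell and the picture viewer there is one more tool, called after "Call:" as name(argument=value, ...) on one line, values as JSON. drive_tool: Moves the arm, as the interface text tells. Its arguments: {"type":"object","properties":{"targets":{"type":"array"},"claw":{"type":"number"}},"required":["targets"]}

```bash
mkdir -p pics
python3 - <<'E'
from plant import sensors, grab_frame, env
import cv2,pickle
print(env.hold_point_z, sensors.sense())
for n in ("side","top","wrist"):
    f=grab_frame(n); pickle.dump(f,open(f"pics/{n}0.pkl","wb")); cv2.imwrite(f"pics/{n}0.png",f["img"][:,:,::-1]); print(n,f["fx"],f["cx"],f["cy"],f["R"],f["t"])
E
```

```text
-18.700000000000003 {'time': 0.0, 'joints': array([ 1.17609727e+00,  2.64759965e-01,  1.60534849e+00, -7.74399084e-06,
        1.27366286e+00, -3.68763323e-02]), 'qvel': array([ 4.89013909e-04, -5.85086610e-05, -4.90530071e-04, -1.60948036e-03,
        9.36510345e-04,  4.38314451e-04]), 'joint_torque': array([-4.20365159e-04, -5.15119958e+01, -3.67305779e+01, -2.57499937e-05,
        1.30614237e-02, -1.74215991e-06]), 'ee_pos': array([236.12695854, 631.59930209, 229.9711817 ]), 'tool_rot': array([ 8.21654416e-01,  5.69984942e-01, -9.15339635e-04,  5.90596016e-04]), 'force': array([-0.12592984,  0.84036333, -0.04079263]), 'torque': array([-0.05817366,  0.03880959, -0.00670084]), 'width': 85.3789366642714}
side 439.92241021296473 288.1104924121916 206.12035755390656 [[-0.9140949  -0.40498849  0.02036743]
 [-0.29566969  0.63129531 -0.71696978]
 [ 0.27750664 -0.66140046 -0.69680664]] [495.12922813 190.37994582 907.17794308]
top 429.3370882478128 279.23878866098994 206.66557267689888 [[ 0.01480903 -0.9998441  -0.00961618]
 [-0.98698712 -0.01307721 -0.16026671]
 [ 0.16011597  0.01186444 -0.9870269 ]] [   9.79898053  543.32801442 1144.8725119 ]
wrist 328.24617685391524 278.2625510087332 207.4210686030367 [[ 0.35057718  0.93653216 -0.00177875]
 [ 0.90036468 -0.33651446  0.27586492]
 [ 0.25775779 -0.09831347 -0.96119477]] [-675.31099731  -34.6716363   377.61546112]
```

View pics/top0.png

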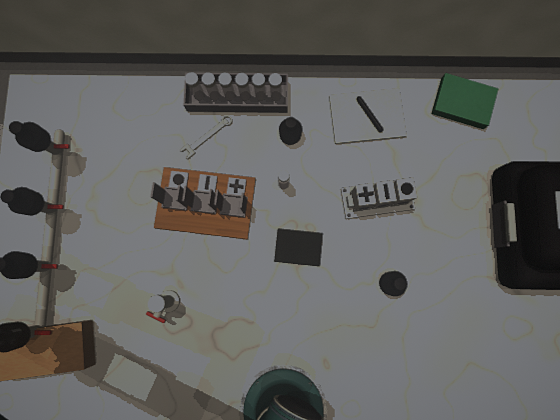

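View pics/side0.png

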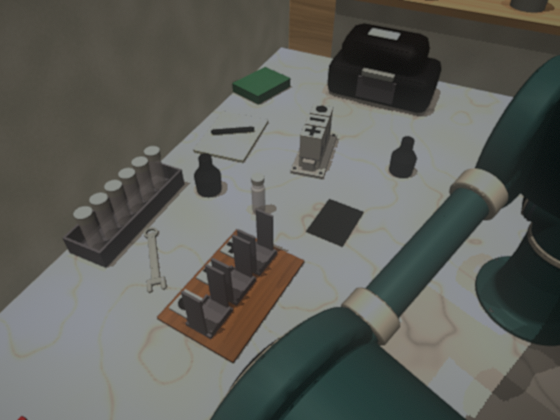

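View pics/wrist0.png

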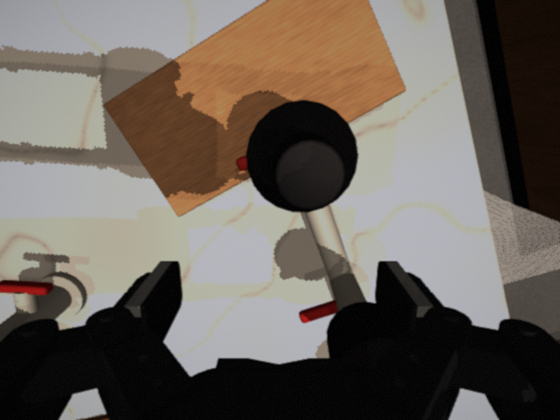

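The top view shows the disc cassette at the right end of the rail (~407,188). The disc slot is the leftmost one on the rack (label ~178,178), and the mat is at ~(299,247). I'll zoom in and measure.

```bash
cat > h.py <<'E'
import numpy as np,cv2,pickle
from scipy.spatial.transform import Rotation as Ro
def cast(f,uv,z):
    d=np.array([(uv[0]-f["cx"])/f["fx"],(uv[1]-f["cy"])/f["fy"],1.])
    R=np.array(f["R"]);t=np.array(f["t"]); c=-R.T@t; w=R.T@d
    return c+w*(z-c[2])/w[2]
def proj(f,X):
    p=np.array(f["R"])@np.array(X,float)+f["t"]; return f["cx"]+f["fx"]*p[0]/p[2], f["cy"]+f["fy"]*p[1]/p[2]
def zoom(f,x0,y0,w,h,s,name):
    cv2.imwrite(name,cv2.resize(f["img"][y0:y0+h,x0:x0+w,::-1],None,fx=s,fy=s,interpolation=cv2.INTER_CUBIC))
def load(n): return pickle.load(open(n,"rb"))
E
python3 - <<'E'
from h import *
f=load("pics/top0.pkl")
zoom(f,330,165,100,70,8,"pics/zr.png"); zoom(f,145,155,120,90,6,"pics/zk.png")
g=load("pics/side0.pkl"); zoom(g,280,90,80,95,6,"pics/zs.png")
m=(f["img"].max(2)<60).astype(np.uint8)
c,_=cv2.findContours(m[220:275,265:335],cv2.RETR_EXTERNAL,cv2.CHAIN_APPROX_NONE,offset=(265,220))
c=max(c,key=cv2.contourArea); r=cv2.minAreaRect(c); print(r)
pts=np.array([cast(f,p,4)[:2] for p in c[:,0,:]],np.float32); print("mat",cv2.minAreaRect(pts))
for p in cv2.boxPoints(r): print(cast(f,p,4).round(1))
E
```

```text
((298.123779296875, 247.26239013671875), (45.47319793701172, 33.33374786376953), 5.710592269897461)
mat ((434.73193359375, -36.922935485839844), (127.59650421142578, 93.83109283447266), 84.99058532714844)
[393.4  30.7   4. ]
[487.   22.9   4. ]
[ 475.8 -105.5    4. ]
[382.6 -96.1   4. ]
```

View pics/zr.png

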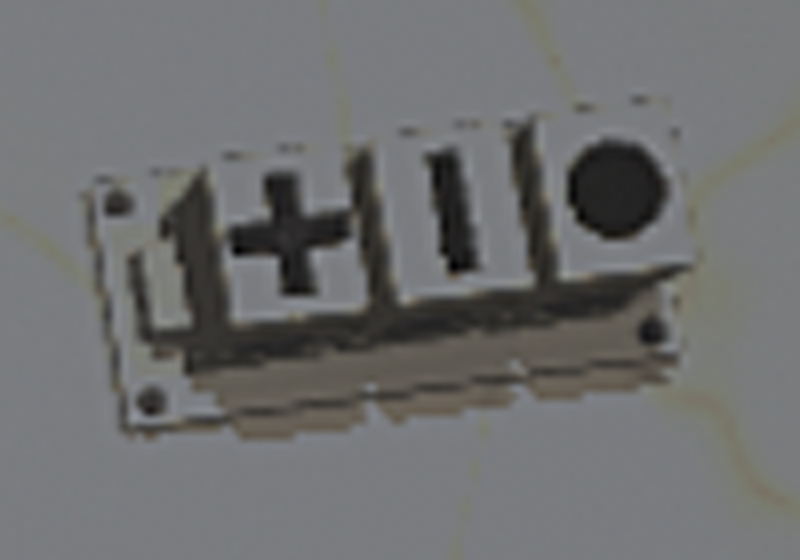

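View pics/zk.png

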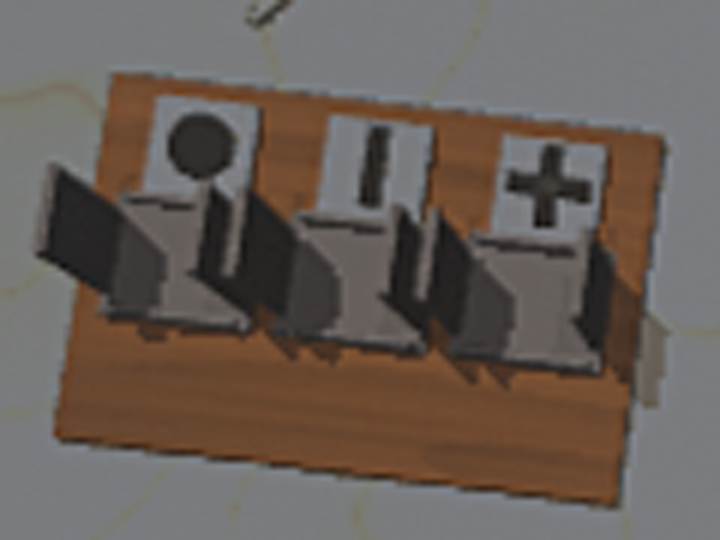

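View pics/zs.png

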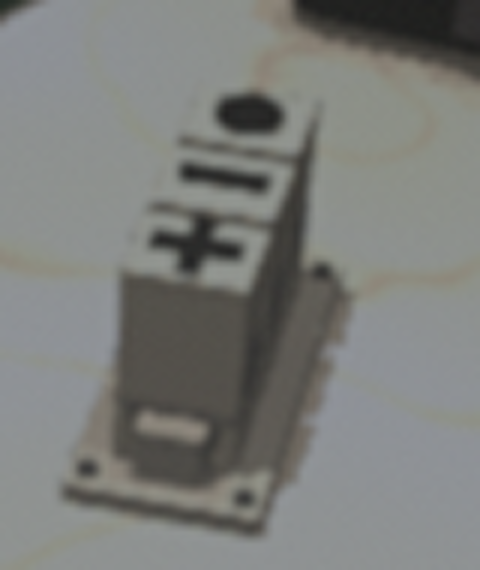

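```bash
cat >> h.py <<'E'
def blobs(f,x0,y0,w,h,thr,amin=20):
    sub=f["img"][y0:y0+h,x0:x0+w].max(2); up=cv2.resize(sub,None,fx=4,fy=4,interpolation=cv2.INTER_CUBIC)
    n,l,s,c=cv2.connectedComponentsWithStats((up<thr).astype(np.uint8))
    return [(s[i,4]/16, x0+(c[i][0]+.5)/4-.5, y0+(c[i][1]+.5)/4-.5) for i in range(1,n) if s[i,4]/16>amin]
E
python3 - <<'E'
from h import *
f=load("pics/top0.pkl")
d=lambda a,b:(330+a/8-.5,165+b/8-.5)
for n,p in dict(disc=d(617,189),bar=d(452,212),cross=d(291,233)).items(): print(n,cast(f,p,117).round(1))
D=cast(f,d(617,189),117);C=cast(f,d(291,233),117); print(np.linalg.norm(D-C),np.degrees(np.arctan2(C[0]-D[0],C[1]-D[1])))
print("blob",blobs(f,395,176,22,20,60))
# plate corners z=12
for p in [(88,182),(125,435),(680,365)]: print("plate",cast(f,d(*p),12).round(1))
k=lambda a,b:(145+a/6-.5,155+b/6-.5)
P=[cast(f,k(*p),10)[:2] for p in [(110,73),(665,135),(618,505),(55,438)]]; print(np.round(P,1),np.mean(P,0))
for p in [(201,146),(374,167),(549,186)]: print("label",cast(f,k(*p),13).round(1))
g=load("pics/side0.pkl")
s=lambda a,b:(280+a/6-.5,90+b/6-.5)
print("side disc",cast(g,s(249,113),117).round(1),"bar",cast(g,s(224,179),117).round(1),"cross",cast(g,s(204,241),117).round(1))
for c,n in [((298,247),'mat')]:pass
for n,p in dict(funA=(291,128),funB=(393,284),vial=(284,182)).items(): print(n,cast(f,p,105).round(0),cast(f,p,0).round(0))
E
```

```text
disc [ 584.6 -314.8  117. ]
bar [ 576.3 -261.   117. ]
cross [ 568.7 -208.5  117. ]
107.46936340737967 -8.548715624732862
blob [(np.float64(28.0), np.float64(395.86328125), np.float64(188.70870535714286)), (np.float64(109.625), np.float64(406.4532497149373), np.float64(188.2981755986317))]
plate [ 606.9 -156.6   12. ]
plate [ 515.8 -168.9   12. ]
plate [ 543.5 -365.3   12. ]
[[661.7 357.2]
 [634.3  88. ]
 [456.1 105.9]
 [484.1 372.9]] [559.06256439 230.97821958]
label [625.4 310.4  13. ]
label [616.2 226.8  13. ]
label [608.  142.7  13. ]
side disc [ 586.2 -315.6  117. ] bar [ 576.9 -260.3  117. ] cross [ 567.4 -212.2  117. ]
funA [749. -12. 105.] [787. -13.   0.]
funB [ 338. -276.  105.] [ 336. -302.    0.]
vial [600.   5. 105.] [623.   5.   0.]
```

```bash
cat >> h.py <<'E'
def pose():
    from plant import sensors
    s=sensors.sense(); R=Ro.from_quat(s["tool_rot"]).as_matrix()
    return s,np.array(s["ee_pos"]),R
def plan(target,yaw,step=1.0,tstep=1.0):
    s,p,R=pose(); p=p.copy()
    psi=np.arctan2(R[1,0],R[0,0]); print("pos",p.round(1),"yaw",np.degrees(psi).round(2),"tilt",R[:,2].round(4),"F",s["force"].round(1),"w",round(s["width"],1),"t",round(s["time"],2))
    yaw=np.radians(yaw); dy=(yaw-psi+np.pi)%(2*np.pi)-np.pi
    out=[]
    for i in range(60):
        d=np.array(target)-p; dy=(yaw-psi+np.pi)%(2*np.pi)-np.pi
        X=np.array([np.cos(psi),np.sin(psi),0]);Y=np.array([np.sin(psi),-np.cos(psi),0]);Z=np.array([0,0,-1.])
        l=np.array([d@X,d@Y,d@Z])/25; m=max(abs(l).max()/step,1e-9); n=max(m,1); l=l/n
        if np.linalg.norm(l)*25>41: l*=41/np.linalg.norm(l)/25
        tu=np.clip(-np.degrees(dy)/6,-tstep,tstep)
        l=l.round(2);tu=round(float(tu),2)
        if abs(l).max()<0.015 and abs(tu)<0.015: break
        out.append([*l.tolist(),tu]); p=p+25*(X*l[0]+Y*l[1]+Z*l[2]); psi-=np.radians(6*tu)
    for i in range(0,len(out),5): print([v for r in out[i:i+5] for v in r])
E
python3 -c "
from h import *
plan([560,-310,215],8.5)"
```

```text
pos [236.2 631.7 230.2] yaw 69.5 tilt [-7.0e-04 -1.7e-03 -1.0e+00] F [-0.3 -0.7  0.1] w 85.1 t 0.15
[-1.0, 0.82, 0.02, 1.0, -0.98, 1.0, 0.02, 1.0, -0.8, 1.0, 0.02, 1.0, -0.64, 1.0, 0.02, 1.0, -0.5, 1.0, 0.02, 1.0]
[-0.37, 1.0, 0.02, 1.0, -0.26, 1.0, 0.02, 1.0, -0.15, 1.0, 0.02, 1.0, -0.04, 1.0, 0.01, 1.0, 0.06, 1.0, 0.01, 1.0]
[0.17, 1.0, 0.02, 0.17, 0.19, 1.0, 0.02, -0.0, 0.19, 1.0, 0.01, -0.0, 0.18, 1.0, 0.02, -0.0, 0.19, 1.0, 0.01, -0.0]
[0.18, 1.0, 0.02, -0.0, 0.19, 1.0, 0.01, -0.0, 0.18, 1.0, 0.02, -0.0, 0.19, 1.0, 0.01, -0.0, 0.18, 1.0, 0.02, -0.0]
[0.19, 1.0, 0.01, -0.0, 0.18, 1.0, 0.02, -0.0, 0.19, 1.0, 0.01, -0.0, 0.18, 1.0, 0.02, -0.0, 0.19, 1.0, 0.01, -0.0]
[0.18, 1.0, 0.02, -0.0, 0.19, 1.0, 0.01, -0.0, 0.18, 1.0, 0.02, -0.0, 0.19, 1.0, 0.01, -0.0, 0.18, 1.0, 0.02, -0.0]
[0.19, 1.0, 0.01, -0.0, 0.18, 1.0, 0.02, -0.0, 0.19, 1.0, 0.01, -0.0, 0.18, 1.0, 0.02, -0.0, 0.19, 1.0, 0.01, -0.0]
[0.18, 1.0, 0.02, -0.0, 0.19, 1.0, 0.01, -0.0, 0.18, 0.97, 0.02, -0.0]
```

Call:
drive_tool(targets=[-1,0.8,0,1,-1,1,0,1,-0.8,1,0,1,-0.6,1,0,1,-0.5,1,0,1], claw=-1)

```text
time: 0.57
ee_pos: [284.6, 482.4, 226.2]
tool_rot: [0.944, 0.331, -0.002, 0.001]
force: [-0.6, -0.1, 0.3]
width: 85.6
```

Call:
drive_tool(targets=[-0.4,1,0,1,-0.3,1,0,1,-0.2,1,0,1,0,1,0,1,0.1,1,0,1])

```text
time: 0.98
ee_pos: [322.6, 351.4, 224.5]
tool_rot: [0.998, 0.062, -0.003, 0.003]
force: [0.9, -0.6, 0.1]
width: 85.8
```

Call:
drive_tool(targets=[0.2,1,0,0,0.2,1,0,0,0.2,1,0,0,0.2,1,0,0,0.2,1,0,0])

```text
time: 1.4
ee_pos: [362.1, 223.4, 223.8]
tool_rot: [0.998, 0.06, -0.003, 0.004]
force: [-0.1, 0.4, 1.3]
width: 85.4
```

Call:
drive_tool(targets=[0.2,1,0,0,0.2,1,0,0,0.2,1,0,0,0.2,1,0,0,0.2,1,0,0])

```text
time: 1.82
ee_pos: [401.6, 95.7, 223.7]
tool_rot: [0.998, 0.061, -0.003, 0.004]
force: [0.3, 0.7, 0.2]
width: 85.5
```

```bash
python3 -c "
from h import *
plan([560,-310,215],8.5)"
```

```text
pos [401.6  95.7 223.7] yaw 6.97 tilt [-0.0063 -0.0076 -1.    ] F [0.3 0.7 0.2] w 85.5 t 1.82
[0.26, 1.0, 0.02, -0.26, 0.23, 1.0, 0.02, 0.0, 0.23, 1.0, 0.02, 0.0, 0.23, 1.0, 0.02, 0.0, 0.23, 1.0, 0.02, 0.0]
[0.23, 1.0, 0.02, 0.0, 0.23, 1.0, 0.02, 0.0, 0.23, 1.0, 0.02, 0.0, 0.22, 1.0, 0.02, 0.0, 0.23, 1.0, 0.02, 0.0]
[0.22, 1.0, 0.02, 0.0, 0.23, 1.0, 0.02, 0.0, 0.22, 1.0, 0.02, 0.0, 0.23, 1.0, 0.02, 0.0, 0.22, 1.0, 0.02, 0.0]
[0.23, 1.0, 0.02, 0.0, 0.22, 0.98, 0.03, 0.0]
```

Call:
drive_tool(targets=[0.25,1,0,-0.25,0.25,1,0,0,0.25,1,0,0,0.25,1,0,0,0.25,1,0,0])

```text
time: 2.23
ee_pos: [449.9, -30.2, 223.6]
tool_rot: [0.997, 0.074, -0.004, 0.003]
force: [-0.6, 0.6, -0.1]
width: 85.7
```

Call:
drive_tool(targets=[0.25,1,0,0,0.25,1,0,0,0.25,1,0,0,0.25,1,0,0,0.25,1,0,0])

```text
time: 2.65
ee_pos: [499.4, -155.9, 222.8]
tool_rot: [0.997, 0.074, -0.004, 0.003]
force: [-0.7, -0.1, -0.1]
width: 85.7
```

Call:
drive_tool(targets=[0.25,1,0,0,0.25,1,0,0,0.25,1,0,0,0.2,0.5,0,0,0,0,0,0])

```text
time: 3.07
ee_pos: [537.0, -247.4, 220.9]
tool_rot: [0.997, 0.071, -0.005, 0.003]
force: [-0.7, 0.3, -0.3]
width: 85.7
```

Run:
```python
from h import *
plan([560,-310,215],8.5)
from plant import grab_frame
f=grab_frame("wrist"); pickle.dump(f,open("pics/w1.pkl","wb")); cv2.imwrite("pics/w1.png",f["img"][:,:,::-1])
```

```text
pos [ 537.  -247.4  220.9] yaw 8.17 tilt [-0.0098 -0.0064 -0.9999] F [-0.7  0.3 -0.3] w 85.7 t 3.07
[0.21, 1.0, 0.09, -0.06, 0.21, 1.0, 0.09, 0.0, 0.13, 0.61, 0.06, 0.0]
```

View pics/w1.png

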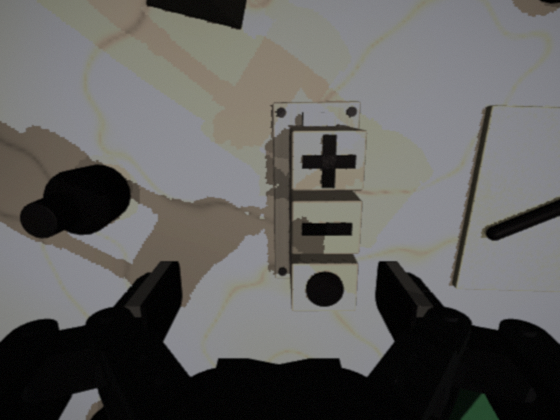

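Run:
```python
from h import *
f=load("pics/w1.pkl")
P=[]
for b in blobs(f,296,133,60,170,60,150):
    X=cast(f,b[1:],117); P.append(X); print(np.round(b,1),X.round(1))
v=P[0]-P[-1]; print(np.linalg.norm(v), np.degrees(np.arctan2(-v[0],v[1])))
print(proj(f,[585,-315,117]))
```

```text
[1216.4  328.4  161. ] [ 567.9 -205.8  117. ]
[538.1 325.1 195.1] [ 570.1 -231.9  117. ]
[636.8 325.6 228.9] [ 575.5 -258.9  117. ]
[478.9 324.1 258.1] [ 578.9 -283.9  117. ]
[966.2 324.3 287.8] [ 583.9 -310.6  117. ]
105.99549692404389 8.72220601684064
(np.float64(324.57263956058546), np.float64(292.6648308613073))
```

```bash
python3 -c "
from h import *
plan([584.5,-313,150],8.6)"
```

```text
pos [ 536.3 -246.3  220.7] yaw 8.19 tilt [-0.0107 -0.0056 -0.9999] F [-0.5  0.1  0.3] w 85.9 t 3.12
[0.52, 1.0, 0.97, -0.07, 0.52, 1.0, 0.97, 0.0, 0.47, 0.92, 0.89, 0.0]
```

Call:
drive_tool(targets=[0.5,1,0.5,0,0.5,1,0.7,0,0.5,0.9,0.7,0,0,0,0.3,0,0,0,0,0])

```text
time: 3.53
ee_pos: [583.7, -307.8, 164.7]
tool_rot: [0.997, 0.073, -0.006, 0.0]
force: [-0.9, -0.4, -0.4]
width: 85.3
```

Run:
```python
from h import *
plan([584.5,-313,66],8.6)
from plant import grab_frame
f=grab_frame("wrist"); pickle.dump(f,open("pics/w2.pkl","wb")); cv2.imwrite("pics/w2.png",f["img"][:,:,::-1])
```

```text
pos [ 583.7 -307.8  164.7] yaw 8.39 tilt [-0.0112 -0.0013 -0.9999] F [-0.9 -0.4 -0.4] w 85.3 t 3.53
[-0.0, 0.05, 1.0, -0.04, -0.0, 0.05, 1.0, 0.0, -0.0, 0.06, 1.0, 0.0, -0.0, 0.05, 0.95, 0.0]
```

View pics/w2.png

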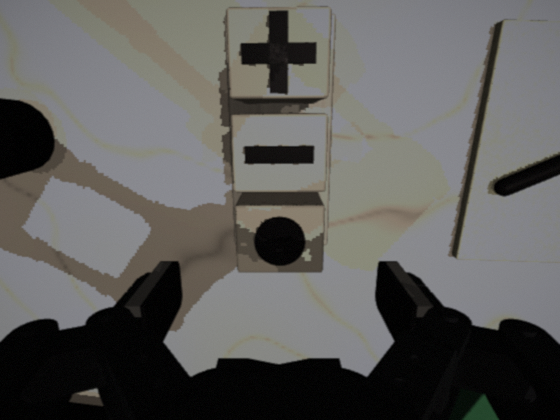

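Run:
```python
from h import *
f=load("pics/w2.pkl")
for b in blobs(f,245,200,70,68,45,500): print(np.round(b,1),cast(f,b[1:],117).round(1))
for b in blobs(f,230,5,95,88,45,500): print(np.round(b,1),cast(f,b[1:],117).round(1))
```

```text
[1946.3  279.1  241. ] [ 584.6 -311.9  117. ]
[2589.9  277.9   51.7] [ 568.3 -206.3  117. ]
```

Call:
drive_tool(targets=[0,0.1,0.8,0,0,0.1,0.8,0,0.05,0,0.8,0,0,0,0.8,0,0,0,0.4,0])

```text
time: 4.0
ee_pos: [587.7, -307.2, 83.0]
tool_rot: [0.997, 0.076, -0.0, 0.003]
force: [-1.4, 1.3, 0.1]
width: 85.4
```

Run:
```python
from h import *
plan([584.5,-313,66],8.6)
```

```text
pos [ 587.7 -307.2   83. ] yaw 8.68 tilt [ 1.0e-04 -5.9e-03 -1.0e+00] F [-1.4  1.3  0.1] w 85.4 t 4.0
[-0.16, 0.21, 0.68, 0.01]
```

Call:
drive_tool(targets=[-0.1,0.2,0.5,0,0,0,0.15,0,0,0,0,0])

```text
time: 4.25
ee_pos: [584.6, -309.6, 66.2]
tool_rot: [0.997, 0.077, -0.001, 0.002]
force: [-0.5, 0.3, -0.4]
width: 85.2
```

Run:
```python
from h import *
plan([584.5,-313,66],8.6)
```

```text
pos [ 584.6 -309.6   66.2] yaw 8.84 tilt [-0.0015 -0.0045 -1.    ] F [-0.5  0.3 -0.4] w 85.2 t 4.25
[-0.03, 0.13, 0.01, 0.04]
```

Call:
drive_tool(targets=[0,0.1,0,0,0,0,0,0,0,0,0,0,0,0,0,0,0,0,0,0], claw=1)

```text
time: 4.67
ee_pos: [585.4, -313.0, 69.4]
tool_rot: [0.997, 0.077, -0.0, 0.003]
force: [-1.2, 0.8, -1.9]
width: 55.6
```

Call:
drive_tool(targets=[0,0,0,0,0,0,0,0,0,0,0,0])

```text
time: 4.92
ee_pos: [585.4, -313.1, 69.3]
tool_rot: [0.997, 0.077, -0.0, 0.003]
force: [-0.0, 0.6, -1.6]
width: 55.8
```

Run:
```python
from h import *
plan([584.5,-313,66],8.6)
```

```text
pos [ 585.4 -313.1   69.3] yaw 8.81 tilt [ 1.0e-04 -5.8e-03 -1.0e+00] F [-0.   0.6 -1.6] w 55.8 t 4.92
[-0.03, -0.01, 0.13, 0.03]
```

Call:
drive_tool(targets=[0,0,-0.3,0,0,0,-0.3,0,0,0,-0.3,0])

```text
time: 5.17
ee_pos: [584.8, -311.6, 89.8]
tool_rot: [0.997, 0.077, -0.001, 0.001]
force: [-0.5, 0.1, -2.1]
width: 55.3
```

Call:
drive_tool(targets=[0,0,-0.4,0,0,0,-0.4,0,0,0,-0.4,0])

```text
time: 5.42
ee_pos: [585.2, -311.8, 124.3]
tool_rot: [0.997, 0.077, -0.001, 0.002]
force: [0.0, 0.1, -2.0]
width: 55.2
```

Call:
drive_tool(targets=[0,0,-0.9,0,0,0,-0.9,0,0,0,-0.9,0,0,0,-0.6,0,0,0,0,0])

```text
time: 5.83
ee_pos: [586.4, -312.6, 220.4]
tool_rot: [0.997, 0.077, 0.003, 0.005]
force: [0.7, 0.1, -0.6]
width: 55.6
```

Run:
```python
from h import *
from plant import grab_frame
plan([435,-37,180],84.1)
f=grab_frame("side"); zoom(f,220,60,200,150,4,"pics/s3.png")
```

```text
pos [ 586.4 -312.6  220.4] yaw 8.81 tilt [ 0.0058 -0.0088 -0.9999] F [ 0.7  0.1 -0.6] w 55.6 t 5.83
[-0.36, -1.0, 0.14, -1.0, -0.25, -1.0, 0.13, -1.0, -0.14, -1.0, 0.13, -1.0, -0.03, -1.0, 0.13, -1.0, 0.07, -1.0, 0.13, -1.0]
[0.18, -1.0, 0.13, -1.0, 0.29, -1.0, 0.13, -1.0, 0.4, -1.0, 0.14, -1.0, 0.53, -1.0, 0.15, -1.0, 0.67, -1.0, 0.15, -1.0]
[0.84, -1.0, 0.17, -1.0, 0.5, -0.48, 0.09, -1.0, 0.0, -0.0, -0.0, -0.55]
```

View pics/s3.png

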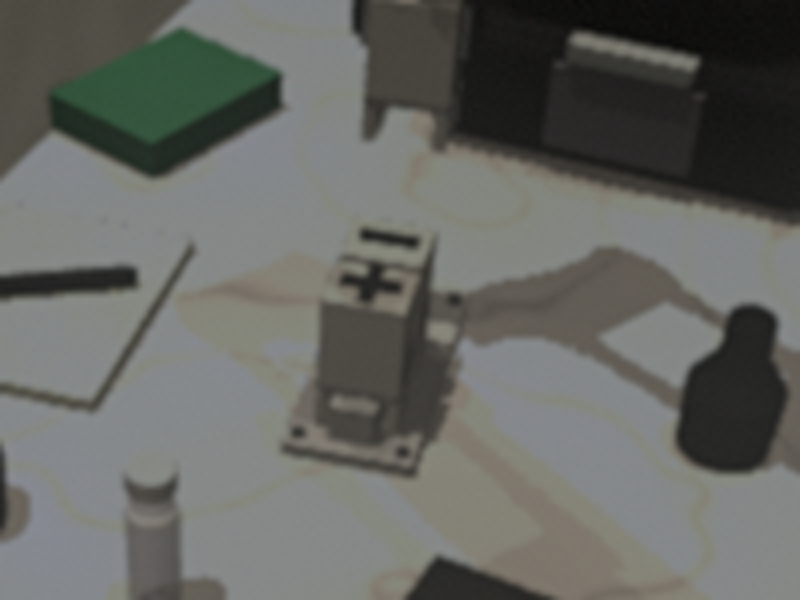

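The disc cassette is in the air and the bar and cross cassettes are still seated. Next I move it to the mat.

Call:
drive_tool(targets=[-0.35,-1,0,-1,-0.25,-1,0,-1,-0.15,-1,0,-1,0,-1,0,-1,0.1,-1,0,-1])

```text
time: 6.3
ee_pos: [523.4, -200.9, 214.9]
tool_rot: [0.94, 0.34, 0.0, 0.006]
force: [0.5, 0.9, -1.0]
width: 55.5
```

Call:
drive_tool(targets=[0.2,-1,0.1,-1,0.3,-1,0.1,-1,0.4,-1,0.1,-1,0.55,-0.9,0.1,-1,0.6,-0.9,0.1,-1])

```text
time: 6.72
ee_pos: [451.4, -80.4, 195.5]
tool_rot: [0.813, 0.582, -0.003, 0.003]
force: [0.3, -0.8, -2.0]
width: 55.3
```

Run:
```python
from h import *
plan([435,-37,150],84.1)
```

```text
pos [451.4 -80.4 195.5] yaw 71.18 tilt [-0.0027 -0.0081 -1.    ] F [ 0.3 -0.8 -2. ] w 55.3 t 6.72
[0.79, -0.65, 1.0, -1.0, 0.69, -0.46, 0.82, -1.0, 0.0, 0.0, -0.0, -0.15]
```

Call:
drive_tool(targets=[0.7,-0.5,0.7,-1,0.6,-0.4,0.7,-1,0.1,-0.1,0.4,-0.2,0,0,0.2,0,0,0,0,0])

```text
time: 7.13
ee_pos: [428.1, -35.0, 139.1]
tool_rot: [0.735, 0.678, -0.006, -0.001]
force: [0.2, -0.1, -2.2]
width: 55.9
```

Run:
```python
from h import *
plan([435,-37,60],84.1)
```

```text
pos [428.1 -35.  139.1] yaw 85.38 tilt [-0.0097 -0.0067 -0.9999] F [ 0.2 -0.1 -2.2] w 55.9 t 7.13
[-0.02, 0.09, 1.0, 0.21, -0.02, 0.09, 1.0, 0.0, -0.01, 0.09, 1.0, 0.0, -0.01, 0.01, 0.16, 0.0]
```

Call:
drive_tool(targets=[0,0.1,0.7,0.2,0,0.1,0.7,0,0,0.1,0.6,0,0,0,0.4,0,0,0,0,0])

```text
time: 7.55
ee_pos: [440.2, -40.8, 79.7]
tool_rot: [0.746, 0.665, -0.004, 0.002]
force: [-1.0, 0.4, -1.8]
width: 55.5
```

Run:
```python
from h import *
plan([435,-37,60],84.1)
```

```text
pos [440.2 -40.8  79.7] yaw 83.44 tilt [-0.0035 -0.0095 -0.9999] F [-1.   0.4 -1.8] w 55.5 t 7.55
[0.13, -0.23, 0.79, -0.11]
```

Call:
drive_tool(targets=[0.05,-0.05,0.3,0,0,0,0.2,0,0,0,0.1,0])

```text
time: 7.8
ee_pos: [441.4, -41.2, 65.6]
tool_rot: [0.748, 0.664, -0.004, 0.004]
force: [0.0, -0.7, -1.7]
width: 55.4
```

Call:
drive_tool(targets=[0,0,0.1,0,0,0,0.1,0,0,0,0,0])

```text
time: 8.05
ee_pos: [442.0, -41.5, 60.7]
tool_rot: [0.748, 0.664, -0.003, 0.004]
force: [-0.8, -0.9, -2.6]
width: 55.6
```

Call:
drive_tool(targets=[0,0,0.08,0,0,0,0,0])

```text
time: 8.22
ee_pos: [442.8, -41.5, 59.4]
tool_rot: [0.748, 0.664, -0.003, 0.005]
force: [-0.3, -0.3, -2.2]
width: 55.2
```

Call:
drive_tool(targets=[0,0,0.08,0,0,0,0,0])

```text
time: 8.38
ee_pos: [444.0, -41.7, 59.6]
tool_rot: [0.748, 0.664, -0.002, 0.006]
force: [0.3, -0.0, -1.1]
width: 55.5
```

Run:
```python
from h import *
from plant import grab_frame
plan([442,-41,59],83)
f=grab_frame("side"); zoom(f,270,130,130,110,6,"pics/s4.png")
```

```text
pos [444.  -41.7  59.6] yaw 83.23 tilt [ 0.0041 -0.0112 -0.9999] F [ 0.3 -0.  -1.1] w 55.5 t 8.38
[0.02, -0.08, 0.02, 0.04]
```

View pics/s4.png

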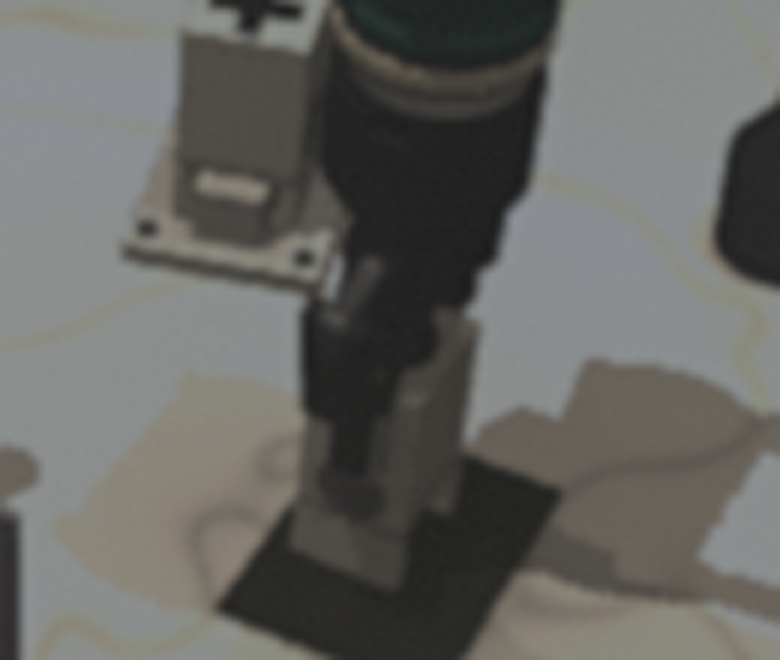

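It is standing on the mat, so I release it and rise.

Call:
drive_tool(targets=[0,0,0,0,0,0,0,0,0,0,0,0,0,0,0,0], claw=-1)

```text
time: 8.77
ee_pos: [445.4, -41.7, 60.4]
tool_rot: [0.748, 0.664, -0.001, 0.007]
force: [-0.4, 0.1, 0.1]
width: 85.6
```

Call:
drive_tool(targets=[0,0,-0.3,0,0,0,-0.6,0,0,0,-0.8,0,0,0,-1,0,0,0,-1,0])

```text
time: 9.18
ee_pos: [438.7, -39.8, 150.8]
tool_rot: [0.748, 0.664, -0.006, 0.001]
force: [-0.1, 0.8, 0.0]
width: 85.7
```

Run:
```python
from h import *
from plant import grab_frame
plan([435,-40,200],-6)
f=grab_frame("wrist"); pickle.dump(f,open("pics/w5.pkl","wb")); cv2.imwrite("pics/w5.png",f["img"][:,:,::-1])
```

```text
pos [438.7 -39.8 150.8] yaw 83.24 tilt [-0.0078 -0.0095 -0.9999] F [-0.1  0.8  0. ] w 85.7 t 9.18
[-0.01, -0.07, -1.0, 1.0, -0.02, -0.07, -0.97, 1.0, -0.0, -0.0, 0.0, 1.0, -0.0, -0.0, 0.0, 1.0, -0.0, -0.0, 0.0, 1.0]
[-0.0, -0.0, 0.0, 1.0, -0.0, -0.0, 0.0, 1.0, -0.0, -0.0, 0.0, 1.0, -0.0, -0.0, 0.0, 1.0, -0.0, -0.0, 0.0, 1.0]
[-0.0, -0.0, 0.0, 1.0, -0.0, 0.0, 0.0, 1.0, -0.0, 0.0, 0.0, 1.0, -0.0, 0.0, 0.0, 1.0, -0.0, 0.0, 0.0, 0.87]
```

View pics/w5.png

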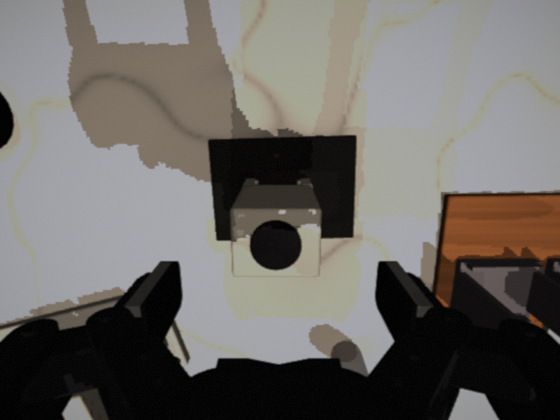

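Call:
drive_tool(targets=[0,0,-0.8,1,0,0,-0.8,1,0,0,0,1,0,0,0,1,0,0,0,1])

```text
time: 9.65
ee_pos: [445.4, -40.2, 205.6]
tool_rot: [0.899, 0.438, 0.003, 0.008]
force: [0.2, 1.1, -0.4]
width: 85.6
```

Call:
drive_tool(targets=[0,0,0,1,0,0,0,1,0,0,0,1,0,0,0,1,0,0,0,1])

```text
time: 10.07
ee_pos: [446.3, -40.2, 209.0]
tool_rot: [0.984, 0.177, 0.008, 0.008]
force: [0.1, 0.5, -0.4]
width: 85.2
```

Call:
drive_tool(targets=[0,0,0,1,0,0,0,1,0,0,0,1,0,0,0,1,0,0,0,0.8])

```text
time: 10.48
ee_pos: [446.3, -40.2, 211.0]
tool_rot: [0.996, -0.086, 0.011, 0.006]
force: [-0.5, 0.8, 0.2]
width: 85.2
```

Run:
```python
from h import *
plan([435,-40,170],-6.8)
from plant import grab_frame
f=grab_frame("wrist"); pickle.dump(f,open("pics/w6.pkl","wb")); cv2.imwrite("pics/w6.png",f["img"][:,:,::-1])
```

```text
pos [446.3 -40.2 211. ] yaw -9.91 tilt [ 0.02   -0.0132 -0.9997] F [-0.5  0.8  0.2] w 85.2 t 10.48
[-0.27, 0.04, 1.0, -0.52, -0.18, 0.02, 0.64, 0.0]
```

View pics/w6.png

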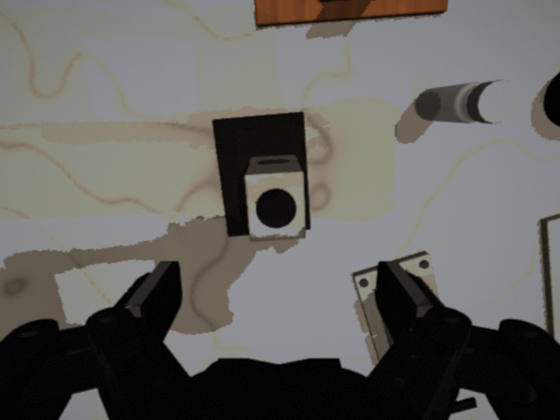

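Call:
drive_tool(targets=[-0.3,0.1,0.6,-0.5,0,0,0,0])

```text
time: 10.7
ee_pos: [439.3, -41.6, 196.8]
tool_rot: [0.998, -0.06, 0.011, 0.006]
force: [-1.5, 1.1, -0.8]
width: 85.5
```

Run:
```python
from h import *
plan([435,-40,170],-6.8)
f=load("pics/w6.pkl")
for b in blobs(f,252,185,48,45,45,300): print(np.round(b,1),cast(f,b[1:],107).round(1))
f=load("pics/w5.pkl")
for b in blobs(f,240,215,75,58,45,300): print(np.round(b,1),cast(f,b[1:],107).round(1))
```

```text
pos [439.3 -41.6 196.8] yaw -6.82 tilt [ 0.022  -0.0135 -0.9997] F [-1.5  1.1 -0.8] w 85.5 t 10.7
[-0.17, -0.04, 1.0, -0.0, -0.01, -0.0, 0.07, -0.0]
[1187.8  275.5  207.8] [446.1 -40.4 107. ]
[1947.5  275.2  244.4] [444.5 -41.3 107. ]
```

Call:
drive_tool(targets=[-1,0,0,0,-1,0,0,0,-1,0,0,0])

```text
time: 10.95
ee_pos: [367.5, -33.2, 196.7]
tool_rot: [0.998, -0.059, 0.013, 0.006]
force: [-0.1, -0.5, 1.2]
width: 85.4
```

Call:
drive_tool(targets=[0,0,0,0,0,0,0,0])

```text
time: 11.12
ee_pos: [364.1, -32.6, 197.0]
tool_rot: [0.998, -0.058, 0.013, 0.006]
force: [-0.2, -0.4, 0.0]
width: 85.5
```

Call:
drive_tool(targets=[0.4,0,0,0,0.4,0,0,0,0.4,0,0,0])

```text
time: 11.37
ee_pos: [397.2, -36.4, 199.6]
tool_rot: [0.998, -0.058, 0.015, 0.006]
force: [0.3, -0.1, 1.1]
width: 85.2
```

Call:
drive_tool(targets=[0.4,0,0,0,0.4,0,0,0,0.4,0,0,0,0,0,0,0])

```text
time: 11.7
ee_pos: [438.0, -41.2, 201.6]
tool_rot: [0.998, -0.058, 0.017, 0.006]
force: [-0.1, -0.1, -0.2]
width: 85.2
```

Call:
drive_tool(targets=[0,0,-1,0,0,0,-0.7,0,0,0,-0.5,0,0,0,-0.3,0,0,0,-0.1,0])

```text
time: 12.12
ee_pos: [439.8, -40.7, 265.7]
tool_rot: [0.998, -0.058, 0.012, 0.006]
force: [0.0, 0.1, -0.2]
width: 85.3
```

Call:
drive_tool(targets=[0,0,0.2,0,0,0,0.5,0,0,0,0.8,0,0,0,1,0,0,0,0,0])

```text
time: 12.53
ee_pos: [443.1, -41.8, 200.1]
tool_rot: [0.998, -0.058, 0.013, 0.006]
force: [-1.8, -0.7, -0.7]
width: 85.8
```

Call:
drive_tool(targets=[0,0,0,0,0,0,0,0])

```text
time: 12.7
ee_pos: [441.4, -41.5, 197.9]
tool_rot: [0.998, -0.058, 0.01, 0.006]
force: [-0.7, 0.2, -0.6]
width: 85.6
```

Call:
drive_tool(targets=[0,0,-1,0,0,0,-0.7,0,0,0,-0.5,0,0,0,-0.3,0,0,0,-0.1,0])

```text
time: 13.12
ee_pos: [440.0, -40.7, 267.8]
tool_rot: [0.998, -0.058, 0.01, 0.006]
force: [-0.7, 0.7, -0.8]
width: 85.3
```

Call:
drive_tool(targets=[0,0,0.2,0,0,0,0.5,0,0,0,0.8,0,0,0,1,0,0,0,0,0])

```text
time: 13.53
ee_pos: [442.6, -41.7, 202.8]
tool_rot: [0.998, -0.058, 0.013, 0.006]
force: [-0.5, -0.3, -1.8]
width: 85.5
```

Call:
drive_tool(targets=[0,0,-1,0,0,0,-0.7,0,0,0,-0.5,0,0,0,-0.3,0,0,0,-0.1,0])

```text
time: 13.95
ee_pos: [434.5, -39.9, 260.8]
tool_rot: [0.998, -0.058, 0.003, 0.005]
force: [-0.3, 0.0, -0.1]
width: 85.2
```

Call:
drive_tool(targets=[0,0,0.2,0,0,0,0.5,0,0,0,0.8,0,0,0,1,0,0,0,0,0])

```text
time: 14.37
ee_pos: [434.6, -40.6, 193.2]
tool_rot: [0.998, -0.058, 0.003, 0.005]
force: [-1.0, 0.4, -1.6]
width: 85.3
```

Run:
```python
from h import *
plan([445,-41,130],-6.8)
```

```text
pos [434.6 -40.6 193.2] yaw -6.63 tilt [ 0.0064 -0.0106 -0.9999] F [-1.   0.4 -1.6] w 85.3 t 14.37
[0.16, -0.01, 1.0, 0.03, 0.17, -0.01, 1.0, -0.0, 0.09, -0.01, 0.53, -0.0]
```

Call:
drive_tool(targets=[0.2,0,0.2,0,0.2,0,0.5,0,0,0,0.8,0,0,0,1,0,0,0,0,0])

```text
time: 14.78
ee_pos: [445.5, -42.5, 127.1]
tool_rot: [0.998, -0.058, 0.003, 0.005]
force: [-1.6, 0.8, -0.6]
width: 85.6
```

Run:
```python
from h import *
plan([445,-41,57],-6.8)
from plant import grab_frame
f=grab_frame("wrist"); pickle.dump(f,open("pics/w7.pkl","wb")); cv2.imwrite("pics/w7.png",f["img"][:,:,::-1])
```

```text
pos [445.5 -42.5 127.1] yaw -6.63 tilt [ 0.0048 -0.0103 -0.9999] F [-1.6  0.8 -0.6] w 85.6 t 14.78
[-0.01, -0.02, 1.0, 0.03, -0.01, -0.02, 1.0, -0.0, -0.01, -0.02, 0.8, -0.0]
```

View pics/w7.png

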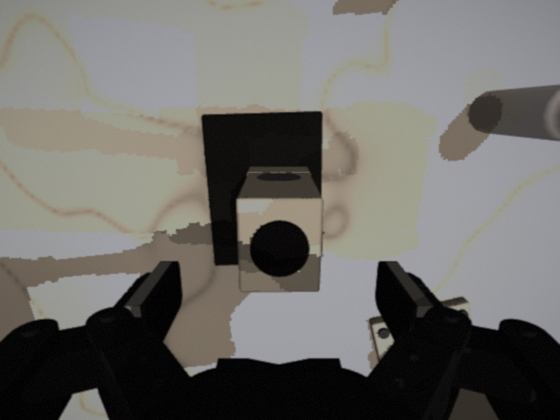

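Call:
drive_tool(targets=[0,0,0.2,0,0,0,0.5,0,0,0,0.8,0,0,0,0.9,0,0,0,0,0])

```text
time: 15.25
ee_pos: [455.8, -44.5, 76.0]
tool_rot: [0.998, -0.058, 0.012, 0.006]
force: [-1.7, 0.9, -0.2]
width: 85.1
```

Run:
```python
from h import *
plan([445,-41,57],-6.8)
```

```text
pos [455.8 -44.5  76. ] yaw -6.62 tilt [ 0.0228 -0.013  -0.9997] F [-1.7  0.9 -0.2] w 85.1 t 15.25
[-0.45, -0.09, 0.76, 0.03]
```

Call:
drive_tool(targets=[-0.2,0,0,0,0,0,0,0])

```text
time: 15.42
ee_pos: [452.1, -44.1, 78.1]
tool_rot: [0.998, -0.058, 0.013, 0.006]
force: [-1.1, 0.2, 1.6]
width: 85.7
```

Run:
```python
from h import *
plan([445,-41,57],-6.8)
print(pose()[0]["qvel"])
```

```text
pos [452.1 -44.1  78.1] yaw -6.62 tilt [ 0.0244 -0.0132 -0.9996] F [-1.1  0.2  1.6] w 85.7 t 15.42
[-0.29, -0.09, 0.84, 0.03]
[ 2.21179848e-03 -8.58081992e-03 -5.03900917e-02 -2.94579947e-04
 -5.48239387e-03 -6.30157655e-05]
```

Call:
drive_tool(targets=[-0.2,-0.1,-1,0,0,0,-0.7,0,0,0,-0.5,0,0,0,-0.3,0,0,0,-0.1,0])

```text
time: 15.83
ee_pos: [447.8, -40.2, 152.7]
tool_rot: [0.998, -0.058, 0.017, 0.006]
force: [0.5, 0.0, -0.2]
width: 85.3
```

Call:
drive_tool(targets=[0,0,0.5,0,0,0,0.5,0,0,0,0,0])

```text
time: 16.08
ee_pos: [452.5, -41.1, 132.7]
tool_rot: [0.998, -0.058, 0.022, 0.007]
force: [0.0, -0.2, -0.2]
width: 85.4
```

Call:
drive_tool(targets=[0,0,-1,0,0,0,-0.7,0,0,0,-0.5,0,0,0,-0.3,0,0,0,-0.1,0])

```text
time: 16.5
ee_pos: [447.1, -39.8, 199.3]
tool_rot: [0.998, -0.058, 0.019, 0.006]
force: [-0.2, -0.4, 0.6]
width: 85.7
```

Call:
drive_tool(targets=[0,0,0,0])

```text
time: 16.58
ee_pos: [447.6, -39.9, 200.4]
tool_rot: [0.998, -0.058, 0.02, 0.006]
force: [-0.4, -0.3, -0.7]
width: 85.3
```

Call:
drive_tool(targets=[0,0,1,0])

```text
time: 16.67
ee_pos: [452.6, -40.8, 180.1]
tool_rot: [0.998, -0.058, 0.025, 0.007]
force: [0.8, -0.9, -0.0]
width: 85.6
```

Call:
drive_tool(targets=[0,0,1,0])

```text
time: 16.75
ee_pos: [454.6, -41.3, 155.4]
tool_rot: [0.998, -0.058, 0.027, 0.007]
force: [-0.1, 0.0, -1.6]
width: 85.3
```

Call:
drive_tool(targets=[0,0,-1,0])

```text
time: 16.83
ee_pos: [446.0, -40.0, 170.2]
tool_rot: [0.998, -0.058, 0.017, 0.006]
force: [-1.9, 0.7, -1.1]
width: 85.3
```

Call:
drive_tool(targets=[0,0,-1,0])

```text
time: 16.92
ee_pos: [443.1, -39.3, 192.6]
tool_rot: [0.998, -0.058, 0.014, 0.006]
force: [0.8, 0.9, 1.5]
width: 85.1
```

Call:
drive_tool(targets=[0,0,0,0])

```text
time: 17.0
ee_pos: [444.3, -39.5, 194.8]
tool_rot: [0.998, -0.058, 0.016, 0.006]
force: [0.5, 0.7, -0.6]
width: 85.4
```

Call:
drive_tool(targets=[0,0,0,0])

```text
time: 17.08
ee_pos: [443.9, -39.4, 194.1]
tool_rot: [0.998, -0.058, 0.015, 0.006]
force: [0.3, 0.1, -1.2]
width: 85.2
```

Call:
drive_tool(targets=[0,0,1,0,0,0,1,0,0,0,-1,0,0,0,-1,0,0,0,0,0])

```text
time: 17.5
ee_pos: [439.9, -39.0, 186.2]
tool_rot: [0.998, -0.058, 0.01, 0.006]
force: [1.2, -0.9, 0.9]
width: 85.5
```

Call:
drive_tool(targets=[0,0,1,0,0,0,1,0,0,0,-1,0,0,0,-1,0,0,0,0,0])

```text
time: 17.92
ee_pos: [435.9, -38.5, 177.7]
tool_rot: [0.998, -0.058, 0.005, 0.005]
force: [0.4, 0.0, 0.2]
width: 85.5
```

Call:
drive_tool(targets=[0,0,1,0,0,0,1,0,0,0,-1,0,0,0,-1,0,0,0,0,0])

```text
time: 18.33
ee_pos: [432.0, -38.0, 168.6]
tool_rot: [0.998, -0.058, 0.001, 0.005]
force: [0.7, -0.1, 0.7]
width: 85.1
```

Call:
drive_tool(targets=[0.2,0.05,1,0,0.2,0.05,1,0,0.2,0,-1,0,0,0,-1,0,0,0,0,0])

```text
time: 18.75
ee_pos: [443.0, -41.9, 159.0]
tool_rot: [0.998, -0.058, -0.003, 0.005]
force: [1.4, -0.1, 0.3]
width: 85.5
```

Run:
```python
from h import *
plan([445,-41,57],-6.8)
```

```text
pos [443.  -41.9 159. ] yaw -6.65 tilt [-0.007  -0.0088 -0.9999] F [ 1.4 -0.1  0.3] w 85.5 t 18.75
[0.02, -0.01, 1.0, 0.02, 0.02, -0.01, 1.0, 0.0, 0.02, -0.01, 1.0, 0.0, 0.01, -0.01, 1.0, 0.0, 0.0, -0.0, 0.08, 0.0]
```

Call:
drive_tool(targets=[-0.1,0,1,0,-0.1,0,1,0,0,0,1,0,0,0,1,0,0,0,0,0])

```text
time: 19.17
ee_pos: [437.9, -42.3, 52.2]
tool_rot: [0.998, -0.058, -0.0, 0.005]
force: [-1.2, 0.2, -0.2]
width: 85.0
```

Run:
```python
from h import *
plan([445,-41,57],-6.8)
```

```text
pos [437.9 -42.3  52.2] yaw -6.64 tilt [-9.0e-04 -9.6e-03 -1.0e+00] F [-1.2  0.2 -0.2] w 85.0 t 19.17
[0.28, -0.08, -0.19, 0.03]
```

Call:
drive_tool(targets=[0.3,0,-0.2,0,0,0,0,0])

```text
time: 19.33
ee_pos: [443.0, -42.8, 54.9]
tool_rot: [0.998, -0.058, -0.003, 0.005]
force: [0.5, -0.2, 0.4]
width: 85.5
```

Call:
drive_tool(targets=[0,0,0,0,0,0,0,0,0,0,0,0,0,0,0,0,0,0,0,0], claw=1)

```text
time: 19.75
ee_pos: [447.7, -43.4, 59.9]
tool_rot: [0.998, -0.058, 0.002, 0.005]
force: [0.1, -0.2, -2.7]
width: 45.1
```

Run:
```python
from h import *
plan([445,-41,57],-6.8)
```

```text
pos [447.7 -43.4  59.9] yaw -6.64 tilt [ 0.0025 -0.0101 -0.9999] F [ 0.1 -0.2 -2.7] w 45.1 t 19.75
[-0.12, -0.08, 0.11, 0.03]
```

Call:
drive_tool(targets=[0,0,-1,0,0,0,-1,0,0,0,-1,0,0,0,-1,0,0,0,-1,0])

```text
time: 20.17
ee_pos: [440.6, -41.1, 182.7]
tool_rot: [0.998, -0.058, -0.006, 0.004]
force: [0.6, 0.8, -2.7]
width: 45.3
```

Run:
```python
from h import *
plan([530,150,240],-5.9)
f=load("pics/top0.pkl"); zoom(f,148,170,60,50,13,"pics/zk2.png")
c=-np.array(f["R"]).T@f["t"]; print("cam",c)
from plant import grab_frame
g=load("pics/side0.pkl"); zoom(g,150,200,160,150,4,"pics/zs2.png")
```

```text
pos [440.6 -41.1 182.7] yaw -6.65 tilt [-0.0129 -0.0078 -0.9999] F [ 0.6  0.8 -2.7] w 45.3 t 20.17
[0.33, -1.0, -0.29, -0.12, 0.35, -1.0, -0.29, -0.0, 0.35, -1.0, -0.29, -0.0, 0.35, -1.0, -0.29, -0.0, 0.35, -1.0, -0.28, -0.0]
[0.34, -1.0, -0.29, -0.0, 0.35, -1.0, -0.28, -0.0, 0.34, -0.98, -0.28, -0.0]
cam [ 352.80026119    3.31940133 1217.19159423]
```

View pics/zk2.png

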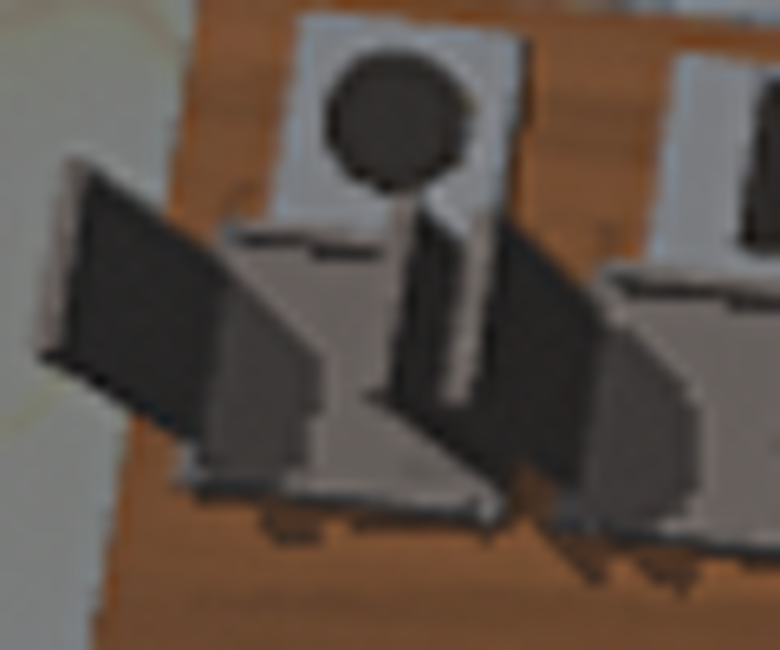

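View pics/zs2.png

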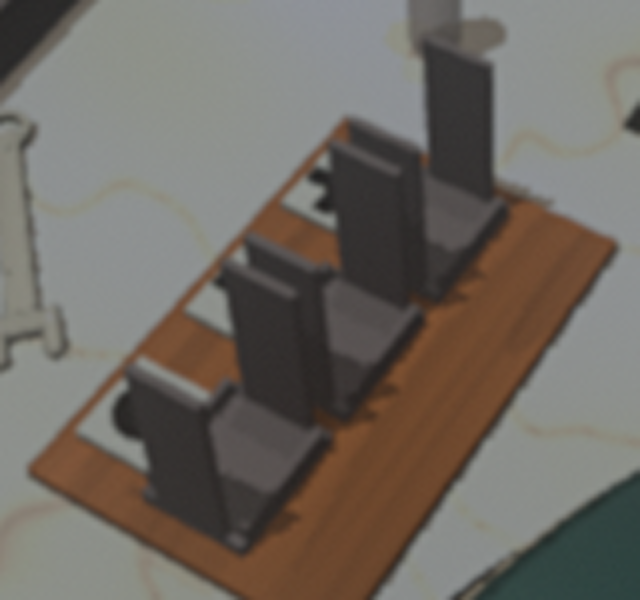

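Run:
```python
from h import *
f=load("pics/top0.pkl")
k=lambda a,b:(148+a/13-.5,170+b/13-.5)
for z in (124,132):
    L=cast(f,k(67,261),z);Rr=cast(f,k(392,293),z); print(z,L.round(1),Rr.round(1),np.linalg.norm(L-Rr).round(1),((L+Rr)/2).round(1))
# all wall-end points
for n,p in dict(LF=(77,165),LN=(57,358),RF=(405,195),RN=(380,392)).items(): print(n,cast(f,k(*p),124).round(1))
# lips: rear lip top inner edge, front lip outer top edge, bottom
for n,p,z in [("rear inner top L",(235,238),28),("rear R",(385,252),28),("front top out L",(190,482),28),("front top out R",(490,515),28),("base front bottom",(190,492),10),("tongue FL",(302,14),12),("tongue FR",(525,38),12)]: print(n,cast(f,k(*p),z).round(1))
print("disc label",cast(f,k(396,120),13).round(1))
```

```text
124 [570.8 346.7 124. ] [565.2 281.1 124. ] 65.8 [568.  313.9 124. ]
132 [569.3 344.2 132. ] [563.6 279.1 132. ] 65.4 [566.4 311.7 132. ]
LF [590.5 346.  124. ]
LN [551.1 347.5 124. ]
RF [585.2 279.6 124. ]
RN [545.  282.5 124. ]
rear inner top L [595.6 340.5  28. ]
rear R [592.9 307.6  28. ]
front top out L [541.6 347.2  28. ]
front top out R [535.2 281.7  28. ]
base front bottom [542.2 352.2  10. ]
tongue FL [649.8 333.   12. ]
tongue FR [645.  283.1  12. ]
disc label [625.7 310.5  13. ]
```

Call:
drive_tool(targets=[0.35,-1,-0.4,-0.1,0.35,-1,-0.3,0,0.35,-1,-0.3,0,0.35,-1,-0.3,0,0.35,-1,-0.3,0])

```text
time: 20.58
ee_pos: [500.9, 78.3, 230.3]
tool_rot: [0.998, -0.057, -0.0, 0.005]
force: [-0.1, -1.1, -1.1]
width: 45.4
```

Call:
drive_tool(targets=[0.35,-1,-0.2,0,0.35,-1,-0.2,0,0.35,-0.8,-0.2,0,0,0,0,0,0,0,0,0])

```text
time: 21.0
ee_pos: [538.1, 153.8, 247.8]
tool_rot: [0.999, -0.054, 0.003, 0.004]
force: [-1.3, -0.3, -1.7]
width: 45.3
```

Run:
```python
from h import *
plan([568,315,230],-5.8)
from plant import grab_frame
f=grab_frame("wrist"); pickle.dump(f,open("pics/w8.pkl","wb")); cv2.imwrite("pics/w8.png",f["img"][:,:,::-1])
```

```text
pos [538.1 153.8 247.8] yaw -6.21 tilt [ 0.0047 -0.0081 -1.    ] F [-1.3 -0.3 -1.7] w 45.3 t 21.0
[0.08, -1.0, 0.11, -0.07, 0.08, -1.0, 0.11, 0.0, 0.08, -1.0, 0.11, 0.0, 0.08, -1.0, 0.11, 0.0, 0.08, -1.0, 0.11, 0.0]
[0.09, -1.0, 0.1, 0.0, 0.04, -0.54, 0.06, 0.0]
```

View pics/w8.png

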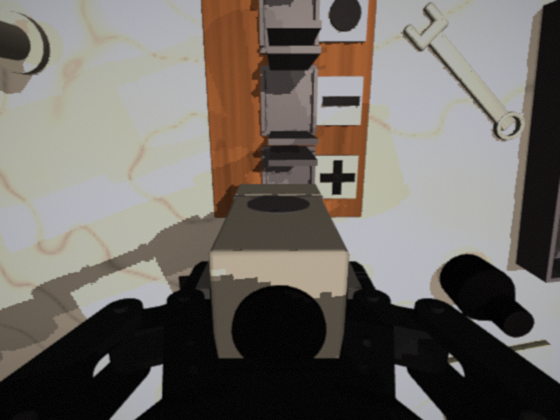

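Call:
drive_tool(targets=[0.1,-1,0,0,0.1,-1,0,0,0.1,-0.8,0,0,0,0,0,0])

```text
time: 21.38
ee_pos: [551.4, 219.3, 245.6]
tool_rot: [0.998, -0.058, 0.001, 0.005]
force: [0.2, -0.1, -1.3]
width: 45.6
```

Run:
```python
from h import *
plan([568,315,230],-5.8)
from plant import grab_frame
f=grab_frame("wrist"); pickle.dump(f,open("pics/w9.pkl","wb")); zoom(f,200,20,190,180,4,"pics/w9z.png")
```

```text
pos [551.4 219.3 245.6] yaw -6.59 tilt [ 0.0021 -0.0104 -0.9999] F [ 0.2 -0.1 -1.3] w 45.6 t 21.38
[0.06, -1.0, 0.16, -0.13, 0.07, -1.0, 0.16, -0.0, 0.07, -1.0, 0.16, -0.0, 0.06, -0.88, 0.15, -0.0]
```

View pics/w9z.png

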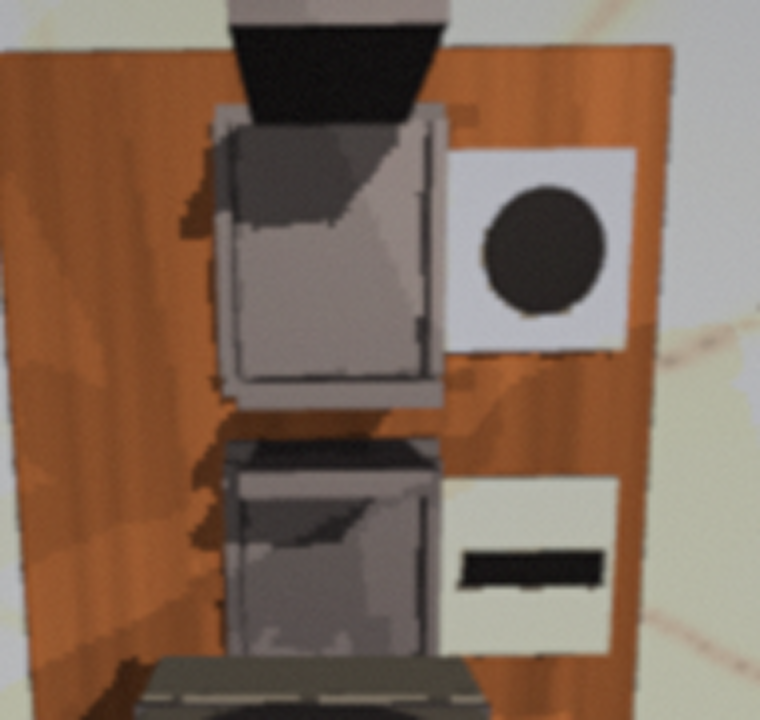

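Run:
```python
from h import *
f=load("pics/w9.pkl")
k=lambda a,b:(200+a/4-.5,20+b/4-.5)
print("cam",(-np.array(f["R"]).T@f["t"]).round(0))
u=np.array([.9948,-.1011]);v=np.array([.1011,.9948])
def pr(n,p,z):
    X=cast(f,k(*p),z); print(n,z,X.round(1)[:2],"rack-frame",(X[:2]@u).round(1),(X[:2]@v).round(1))
for z in (124,132):
    pr("far in top",(340,27),z); pr("near in top",(340,381),z);pr("near out top",(340,408),z)
    pr("near L",(238,394),z);pr("near R",(442,394),z); pr("far L",(232,27),z); pr("far R",(446,27),z)
pr("far floor",(330,124),18)
for y in (180,350): pr("Llip in top",(236,y),28); pr("Rlip in top",(429 if y<200 else 426,y),28); pr("Rfloor",(417,y),18); pr("Lfloor",(239,y),18)
pr("label",(544,251),13); pr("barlabel",(533,568),13)
for b in blobs(f,315,62,43,42,60,300): print("disc",b, cast(f,b[1:],13).round(1))
print("target slot guess", np.array([568,315])@u, np.array([568,315])@v)
```

```text
cam [559. 292. 386.]
far in top 124 [571.1 348.1] rack-frame 532.9 404.0
near in top 124 [564.4 287.5] rack-frame 532.4 343.0
near out top 124 [563.8 282.5] rack-frame 532.3 338.0
near L 124 [544.6 287.3] rack-frame 512.7 340.9
near R 124 [583.6 282.8] rack-frame 552.0 340.3
far L 124 [551.9 350.3] rack-frame 513.6 404.3
far R 124 [589.9 345.9] rack-frame 551.9 403.8
far in top 132 [570.7 346.4] rack-frame 532.7 402.3
near in top 132 [564.2 287.6] rack-frame 532.2 343.2
near out top 132 [563.7 282.8] rack-frame 532.1 338.3
near L 132 [545.  287.5] rack-frame 513.1 341.1
near R 132 [582.9 283.1] rack-frame 551.2 340.5
far L 132 [552.1 348.5] rack-frame 514.0 402.5
far R 132 [589.  344.3] rack-frame 551.1 402.0
far floor 18 [570.9 349. ] rack-frame 532.6 404.9
Llip in top 28 [545.6 337.4] rack-frame 508.6 390.8
Rlip in top 28 [593.9 331.8] rack-frame 557.3 390.1
Rfloor 18 [591.8 333.2] rack-frame 555.0 391.3
Lfloor 18 [546.  338.5] rack-frame 508.9 392.0
Llip in top 28 [540.2 296.7] rack-frame 507.4 349.8
Rlip in top 28 [589.4 291. ] rack-frame 556.9 349.1
Rfloor 18 [587.9 291.3] rack-frame 555.4 349.2
Lfloor 18 [540.4 296.8] rack-frame 507.6 349.9
label 13 [624.2 312.5] rack-frame 589.4 374.0
barlabel 13 [615.6 228.3] rack-frame 589.3 289.4
disc (np.float64(690.875), np.float64(335.5760584403836), np.float64(82.28718111091007)) [624.3 312.5  13. ]
target slot guess 533.1999000000001 370.7868
```

Run:
```python
from h import *
from plant import grab_frame
f=grab_frame("wrist"); pickle.dump(f,open("pics/w10.pkl","wb")); zoom(f,190,170,180,200,3,"pics/w10z.png")
plan([567.6,317,230],-5.8)
```

```text
pos [550.7 216.8 245.5] yaw -6.61 tilt [ 9.000e-04 -1.290e-02 -9.999e-01] F [-0.5 -0.2 -1.5] w 45.3 t 21.48
[0.05, -1.0, 0.15, -0.14, 0.07, -1.0, 0.15, 0.0, 0.06, -1.0, 0.15, 0.0, 0.07, -1.0, 0.16, 0.0, 0.0, -0.06, 0.01, 0.0]
```

View pics/w10z.png

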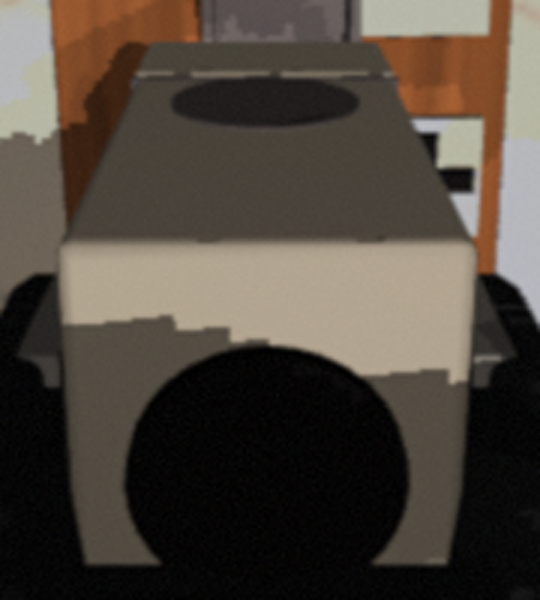

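Run:
```python
from h import *
f=load("pics/w10.pkl")
k=lambda a,b:(190+a/3-.5,170+b/3-.5)
tcp=np.array([550.7,216.8,245.5]);yaw=np.radians(-6.6)
u=np.array([np.cos(yaw),np.sin(yaw)]);v=np.array([-np.sin(yaw),np.cos(yaw)])
def at(p,w,real):
    d=f["fx"]*real/(w/3); q=k(*p); c=np.array([(q[0]-f["cx"])/f["fx"]*d,(q[1]-f["cy"])/f["fy"]*d,d])
    return np.array(f["R"]).T@(c-f["t"])
X=at((268.5,242),413,46)-tcp; print("top edge rel tcp: jaw",X[:2]@u,"y",X[:2]@v,"z",X[2])
# disc top face: cast at z of top+3, for disc points
for z in (44,47,50):
    for n,p in dict(top=(268,346),left=(125,475),right=(410,475),edge=(268,242),edgeB=(265,75)).items():
        Y=cast(f,k(*p),tcp[2]+z)-tcp; print(z,n,(Y[:2]@u).round(1),(Y[:2]@v).round(1))
```

```text
top edge rel tcp: jaw 0.026019735629906733 y 28.900272381615995 z 39.39456807727424
44 top -0.0 18.5
44 left -16.4 1.9
44 right 16.3 1.9
44 edge -0.0 31.0
44 edgeB -0.4 49.3
47 top -0.1 20.3
47 left -15.9 4.2
47 right 15.7 4.1
47 edge -0.1 32.3
47 edgeB -0.4 50.1
50 top -0.1 22.0
50 left -15.5 6.4
50 right 15.2 6.4
50 edge -0.1 33.6
50 edgeB -0.4 50.8
```

Call:
drive_tool(targets=[0.05,-1,0,-0.1,0.05,-1,0,0,0.05,-1,0,0,0.05,-0.8,0,0,0,0,0,0])

```text
time: 21.9
ee_pos: [565.2, 303.6, 243.0]
tool_rot: [0.998, -0.057, -0.0, 0.009]
force: [0.3, -0.8, -1.4]
width: 45.6
```

Call:
drive_tool(targets=[0,0,0,0])

```text
time: 21.98
ee_pos: [565.0, 302.6, 242.6]
tool_rot: [0.998, -0.057, -0.001, 0.01]
force: [-0.5, -0.6, -0.9]
width: 45.4
```

Run:
```python
from h import *
plan([567.3,315.2,200],-5.8)
```

```text
pos [565.  302.6 242.6] yaw -6.54 tilt [-0.0029 -0.0194 -0.9998] F [-0.5 -0.6 -0.9] w 45.4 t 21.98
[0.02, -0.3, 1.0, -0.12, 0.02, -0.21, 0.7, -0.0]
```

Call:
drive_tool(targets=[0,-0.15,-1,-0.1,0,-0.15,-1,0,0,-0.1,1,0,0,0,1,0,0,0,0,0])

```text
time: 22.4
ee_pos: [565.8, 303.6, 244.1]
tool_rot: [0.998, -0.055, -0.001, 0.012]
force: [-0.3, 0.3, -2.6]
width: 45.7
```

Run:
```python
from h import *
plan([567.3,315.2,200],-5.8)
```

```text
pos [565.8 303.6 244.1] yaw -6.27 tilt [-0.0029 -0.0229 -0.9997] F [-0.3  0.3 -2.6] w 45.7 t 22.4
[0.0, -0.26, 1.0, -0.08, 0.01, -0.21, 0.76, 0.0]
```

Call:
drive_tool(targets=[0,-1,0,0,0,-1,0,0,0,1,0,0,0,1,0,0,0,0,0,0])

```text
time: 22.82
ee_pos: [564.6, 296.2, 244.2]
tool_rot: [0.998, -0.057, -0.003, 0.015]
force: [0.1, -0.5, -1.8]
width: 45.3
```

Run:
```python
from h import *
plan([567.3,315.2,200],-5.8)
```

```text
pos [564.6 296.2 244.2] yaw -6.55 tilt [-0.0085 -0.0287 -0.9996] F [ 0.1 -0.5 -1.8] w 45.3 t 22.82
[0.01, -0.43, 1.0, -0.13, 0.01, -0.34, 0.77, 0.0]
```

Call:
drive_tool(targets=[0,1,0,0,0,1,0,0,0,-1,0,0,0,-1,0,0,0,0,0,0])

```text
time: 23.23
ee_pos: [564.6, 286.5, 247.8]
tool_rot: [0.998, -0.063, -0.003, 0.015]
force: [1.0, -0.8, -1.9]
width: 45.5
```

Run:
```python
from h import *
plan([567.3,315.2,200],-5.8)
```

```text
pos [564.6 286.5 247.8] yaw -7.21 tilt [-0.0088 -0.0301 -0.9995] F [ 1.  -0.8 -1.9] w 45.5 t 23.23
[-0.02, -0.6, 1.0, -0.24, -0.0, -0.55, 0.91, 0.0]
```

Call:
drive_tool(targets=[0,0,0,0,0,0,0,0,0,0,0,0])

```text
time: 23.48
ee_pos: [564.7, 284.4, 249.5]
tool_rot: [0.998, -0.063, -0.003, 0.016]
force: [-0.2, -0.2, -1.8]
width: 45.3
```

Run:
```python
from h import *
plan([567.3,315.2,200],-5.8)
```

```text
pos [564.7 284.4 249.5] yaw -7.28 tilt [-0.0082 -0.031  -0.9995] F [-0.2 -0.2 -1.8] w 45.3 t 23.48
[-0.03, -0.63, 1.0, -0.25, -0.01, -0.61, 0.98, 0.0]
```

Call:
drive_tool(targets=[0,1,0,0])

```text
time: 23.57
ee_pos: [561.7, 262.0, 250.3]
tool_rot: [0.998, -0.062, -0.003, 0.014]
force: [0.7, 0.3, -0.6]
width: 45.4
```

Call:
drive_tool(targets=[0,1,0,0])

```text
time: 23.65
ee_pos: [558.4, 236.7, 251.1]
tool_rot: [0.998, -0.062, -0.003, 0.015]
force: [-0.4, -0.8, -1.5]
width: 45.7
```

Call:
drive_tool(targets=[0,0,0,0])

```text
time: 23.73
ee_pos: [557.9, 232.8, 251.4]
tool_rot: [0.998, -0.063, -0.003, 0.016]
force: [-0.4, 0.8, -2.0]
width: 45.3
```

Call:
drive_tool(targets=[0,0,0,0])

```text
time: 23.82
ee_pos: [557.8, 231.8, 251.7]
tool_rot: [0.998, -0.063, -0.003, 0.016]
force: [0.4, 0.1, -2.0]
width: 45.5
```

Call:
drive_tool(targets=[0,-1,0,0])

```text
time: 23.9
ee_pos: [561.0, 252.9, 251.5]
tool_rot: [0.998, -0.065, -0.003, 0.017]
force: [0.1, -0.5, -1.8]
width: 45.5
```

Call:
drive_tool(targets=[0,-1,0,0])

```text
time: 23.98
ee_pos: [564.4, 277.4, 251.1]
tool_rot: [0.998, -0.067, -0.003, 0.017]
force: [0.9, -0.0, -1.8]
width: 45.5
```

Call:
drive_tool(targets=[0,0,0,0])

```text
time: 24.07
ee_pos: [564.7, 280.9, 251.1]
tool_rot: [0.998, -0.066, -0.002, 0.015]
force: [0.7, -0.3, -1.6]
width: 45.3
```

Call:
drive_tool(targets=[0,0,0,0])

```text
time: 24.15
ee_pos: [564.7, 281.6, 251.0]
tool_rot: [0.998, -0.065, -0.002, 0.016]
force: [1.5, 0.1, -1.7]
width: 45.5
```

Run:
```python
from h import *
plan([567.3,315.2,200],-5.8)
```

```text
pos [564.7 281.6 251. ] yaw -7.51 tilt [-0.007  -0.031  -0.9995] F [ 1.5  0.1 -1.7] w 45.5 t 24.15
[-0.04, -0.66, 1.0, -0.28, -0.01, -0.66, 1.0, -0.0, -0.0, -0.03, 0.04, -0.0]
```

Call:
drive_tool(targets=[0,-0.6,0.5,-0.3,0,-0.4,0.4,0,0,-0.2,0.3,0,0,0,0.3,0,0,0,0,0])

```text
time: 24.57
ee_pos: [567.5, 312.5, 208.3]
tool_rot: [0.999, -0.048, -0.003, 0.016]
force: [-0.9, -0.9, -2.9]
width: 45.1
```

Run:
```python
from h import *
plan([567.3,315.2,200],-5.8)
```

```text
pos [567.5 312.5 208.3] yaw -5.52 tilt [-0.008  -0.0319 -0.9995] F [-0.9 -0.9 -2.9] w 45.1 t 24.57
[-0.02, -0.11, 0.33, 0.05]
```

Call:
drive_tool(targets=[0,0,-1,0,0,0,-1,0,0,0,1,0,0,0,0.8,0,0,0,0,0])

```text
time: 24.98
ee_pos: [566.4, 310.5, 211.4]
tool_rot: [0.999, -0.049, -0.005, 0.018]
force: [-0.8, -0.1, -1.6]
width: 45.4
```

Run:
```python
from h import *
plan([567.3,315.2,200],-5.8)
```

```text
pos [566.4 310.5 211.4] yaw -5.58 tilt [-0.0121 -0.0354 -0.9993] F [-0.8 -0.1 -1.6] w 45.4 t 24.98
[0.02, -0.19, 0.46, 0.04]
```

Call:
drive_tool(targets=[1,0,0,0,1,0,0,0,-1,0,0,0,-1,0,0,0,0,0,0,0])

```text
time: 25.4
ee_pos: [566.2, 307.3, 206.4]
tool_rot: [0.998, -0.05, -0.01, 0.021]
force: [0.1, -0.4, -2.1]
width: 45.4
```

Run:
```python
from h import *
plan([567.3,315.2,200],-5.8)
```

```text
pos [566.2 307.3 206.4] yaw -5.78 tilt [-0.023  -0.0416 -0.9989] F [ 0.1 -0.4 -2.1] w 45.4 t 25.4
[0.01, -0.32, 0.26, 0.0]
```

Call:
drive_tool(targets=[-1,0,0,0,-1,0,0,0,1,0,0,0,1,0,0,0,0,0,0,0])

```text
time: 25.82
ee_pos: [561.0, 304.0, 204.6]
tool_rot: [0.998, -0.05, -0.014, 0.024]
force: [0.5, -0.0, -1.8]
width: 45.5
```

Run:
```python
from h import *
plan([567.3,315.2,200],-5.8)
```

```text
pos [561.  304.  204.6] yaw -5.72 tilt [-0.0297 -0.0467 -0.9985] F [ 0.5 -0.  -1.8] w 45.5 t 25.82
[0.21, -0.47, 0.19, 0.01]
```

Call:
drive_tool(targets=[0,0,0,0,0,0,0,0,0,0,0,0])

```text
time: 26.07
ee_pos: [561.7, 303.4, 205.8]
tool_rot: [0.998, -0.05, -0.014, 0.024]
force: [-0.7, 0.8, -1.3]
width: 45.2
```

Run:
```python
from h import *
plan([567.3,315.2,200],-5.8)
s=pose()[0]; print(s["joints"].round(3),s["joint_torque"].round(1))
```

```text
pos [561.7 303.4 205.8] yaw -5.82 tilt [-0.0295 -0.0465 -0.9985] F [-0.7  0.8 -1.3] w 45.2 t 26.07
[0.17, -0.49, 0.23, -0.0]
[ 0.472  0.243  1.678 -0.029  1.268  0.582] [ -0.1 -50.5 -36.8  -0.2   0.3  -0. ]
```

Call:
drive_tool(targets=[0,0,-0.2,0,0,0,-0.4,0,0,0,-0.7,0,0,0,-1,0,0,0,0,0])

```text
time: 26.48
ee_pos: [561.5, 306.1, 267.0]
tool_rot: [0.998, -0.05, -0.015, 0.025]
force: [1.3, 1.0, -0.1]
width: 45.6
```

Run:
```python
from h import *
plan([567.3,315.2,200],-5.8)
```

```text
pos [561.5 306.1 267. ] yaw -5.78 tilt [-0.0319 -0.0475 -0.9984] F [ 1.3  1.  -0.1] w 45.6 t 26.48
[0.07, -0.14, 1.0, 0.0, 0.07, -0.15, 1.0, 0.0, 0.05, -0.09, 0.68, 0.0]
```

Call:
drive_tool(targets=[0,0,0.8,0,0,0,0.6,0,0,0,0.4,0,0,0,0.2,0,0,0,0,0])

```text
time: 26.9
ee_pos: [561.7, 305.8, 221.0]
tool_rot: [0.998, -0.049, -0.01, 0.022]
force: [-0.7, -0.3, -2.7]
width: 45.5
```

Run:
```python
from h import *
plan([567.3,315.2,200],-5.8)
```

```text
pos [561.7 305.8 221. ] yaw -5.69 tilt [-0.0223 -0.0424 -0.9988] F [-0.7 -0.3 -2.7] w 45.5 t 26.9
[0.19, -0.4, 0.84, 0.02]
```

Call:
drive_tool(targets=[0,0,-0.2,0,0,0,-0.4,0,0,0,-0.6,0,0,0,-0.8,0,0,0,0,0])

```text
time: 27.32
ee_pos: [562.2, 307.8, 274.2]
tool_rot: [0.998, -0.049, -0.011, 0.022]
force: [0.4, -0.0, -0.2]
width: 45.6
```

Call:
drive_tool(targets=[0,0,1,0,0,0,0.6,0,0,0,0.4,0,0,0,0.2,0,0,0,0,0])

```text
time: 27.73
ee_pos: [564.9, 307.6, 224.8]
tool_rot: [0.999, -0.049, -0.005, 0.019]
force: [-0.3, -0.1, -1.9]
width: 45.1
```

Call:
drive_tool(targets=[0,0,-0.2,0,0,0,-0.4,0,0,0,-0.6,0,0,0,-0.8,0,0,0,0,0])

```text
time: 28.15
ee_pos: [565.6, 309.5, 279.2]
tool_rot: [0.999, -0.049, -0.006, 0.019]
force: [0.4, 0.7, 0.2]
width: 45.5
```

Call:
drive_tool(targets=[0,0,1,0,0,0,0.6,0,0,0,0.4,0,0,0,0.2,0,0,0,0,0])

```text
time: 28.57
ee_pos: [568.9, 309.7, 230.4]
tool_rot: [0.999, -0.049, 0.001, 0.016]
force: [-1.0, 0.1, -1.7]
width: 45.5
```

Run:
```python
from h import *
plan([567.3,315.2,200],-5.8)
```

```text
pos [568.9 309.7 230.4] yaw -5.67 tilt [-3.000e-04 -3.100e-02 -9.995e-01] F [-1.   0.1 -1.7] w 45.5 t 28.57
[-0.07, -0.18, 1.0, 0.02, -0.02, -0.03, 0.22, 0.0]
```

Call:
drive_tool(targets=[-0.05,-0.15,0.8,0,-0.05,-0.1,0.5,0,0,0,0.2,0,0,0,0,0])

```text
time: 28.9
ee_pos: [568.0, 315.5, 193.1]
tool_rot: [0.999, -0.05, 0.002, 0.015]
force: [-0.5, 0.4, -2.6]
width: 45.4
```

Run:
```python
from h import *
plan([567.3,315.7,190],-5.8)
from plant import grab_frame
f=grab_frame("wrist"); pickle.dump(f,open("pics/w11.pkl","wb")); cv2.imwrite("pics/w11.png",f["img"][:,:,::-1])
f=grab_frame("side"); pickle.dump(f,open("pics/s11.pkl","wb")); zoom(f,150,150,160,150,4,"pics/s11.png")
f=grab_frame("top"); pickle.dump(f,open("pics/t11.pkl","wb")); zoom(f,148,160,60,60,10,"pics/t11.png")
```

```text
pos [568.  315.5 193.1] yaw -5.67 tilt [ 0.0018 -0.0302 -0.9995] F [-0.5  0.4 -2.6] w 45.4 t 28.9
[-0.03, -0.0, 0.12, 0.02]
```

View pics/w11.png

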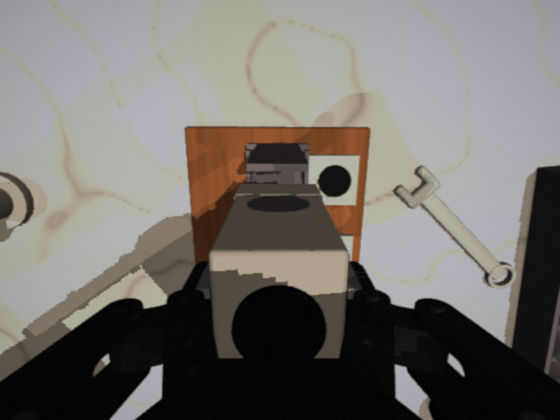

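View pics/s11.png

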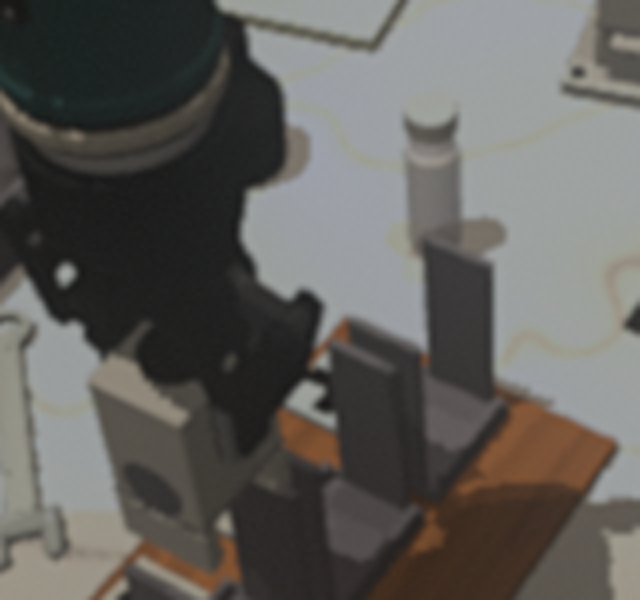

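Run:
```python
from h import *
f=load("pics/w11.pkl"); zoom(f,180,115,200,150,4,"pics/w11z.png")
u=np.array([.9948,-.1011]);v=np.array([.1011,.9948])
for b in blobs(f,315,160,40,40,60,200): X=cast(f,b[1:],13); print(b,X.round(1),X[:2]@u,X[:2]@v)
print(f["R"].round(4) if hasattr(f["R"],"round") else f["R"])
```

```text
(np.float64(761.9375), np.float64(334.130024198179), np.float64(180.6563345910918)) [624.1 311.6  13. ] 589.3867122490097 373.04878342965856
[[ 0.995  -0.0993  0.0048]
 [-0.096  -0.9477  0.3043]
 [-0.0256 -0.3032 -0.9526]]
```

View pics/w11z.png

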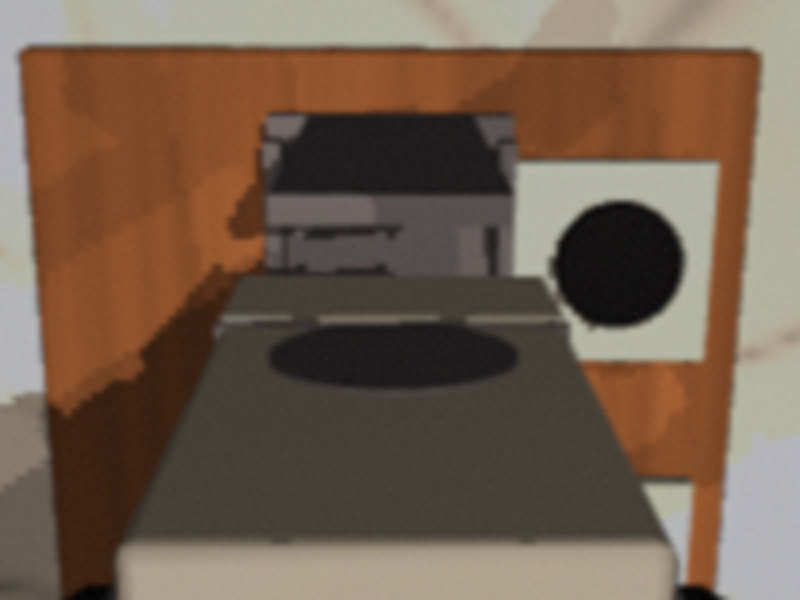

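View pics/t11.png

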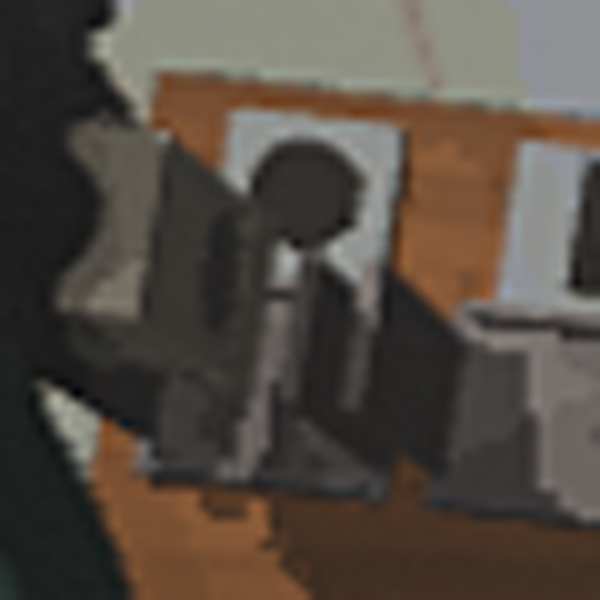

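Run:
```python
from h import *
f=load("pics/w11.pkl")
u=np.array([.9948,-.1011]);v=np.array([.1011,.9948])
k=lambda a,b:(180+a/4-.5,115+b/4-.5)
for n,p,z in [("wall out",(390,191),124),("wall in",(390,227),124),("wall L",(267,210),124),("wall R",(514,210),124),("foot +y edge mid",(392,277),138),("footL",(235,277),138),("footR",(549,277),138),("step L",(216,323),164),("stepR",(567,323),164),("topL",(117,545),238),("topR",(673,545),238),("topmid",(395,543),238)]:
    X=cast(f,k(*p),z);print(n,X.round(1),(X[:2]@u).round(1),(X[:2]@v).round(1))
print("tcp",np.array([568,315.5])@u,np.array([568,315.5])@v)
```

```text
wall out [571.2 354.8 124. ] 532.3 410.7
wall in [570.6 349.1 124. ] 532.4 404.9
wall L [551.3 353.8 124. ] 512.7 407.7
wall R [590.7 349.8 124. ] 552.2 407.7
foot +y edge mid [570.4 344.2 138. ] 532.6 400.1
footL [546.7 346.6 138. ] 508.8 400.0
footR [594.1 341.8 138. ] 556.5 400.1
step L [547.1 346.6 164. ] 509.2 400.1
stepR [593.5 341.9 164. ] 555.8 400.1
topL [548.9 348.9 238. ] 510.8 402.6
topR [592.4 344.5 238. ] 554.5 402.6
topmid [570.7 346.9 238. ] 532.6 402.8
tcp 533.14935 371.2842
```

Call:
drive_tool(targets=[0,0,0.3,0,0,0,0.2,0])

```text
time: 29.22
ee_pos: [571.2, 316.5, 185.5]
tool_rot: [0.999, -0.05, 0.006, 0.013]
force: [0.7, -0.2, -2.5]
width: 45.2
```

```bash
cat >> h.py <<'E'
def chk():
    s,p,R=pose(); u=np.array([.9948,-.1011]);v=np.array([.1011,.9948])
    print("rack",(p[:2]@u).round(1),(p[:2]@v).round(1),"z",p[2].round(1),"yaw",np.degrees(np.arctan2(R[1,0],R[0,0])).round(2),"tilt",R[:2,2].round(4),"F",s["force"].round(1),"T",np.round(s["torque"],2),"w",s["width"].round(1),"t",s["time"].round(2))
E
python3 -c "from h import *;chk()"
```

```text
Traceback (most recent call last):
  File "h.py", line 37, in chk
    print("rack",(p[:2]@u).round(1),(p[:2]@v).round(1),"z",p[2].round(1),"yaw",np.degrees(np.arctan2(R[1,0],R[0,0])).round(2),"tilt",R[:2,2].round(4),"F",s["force"].round(1),"T",np.round(s["torque"],2),"w",s["width"].round(1),"t",s["time"].round(2))
                                                                                                                                                                                                              ^^^^^^^^^^^^^^^^
AttributeError: 'float' object has no attribute 'round'
```

Call:
drive_tool(targets=[-0.15,0.05,0.3,0,-0.1,0,0.3,0])

```text
time: 29.38
ee_pos: [566.2, 315.8, 171.2]
tool_rot: [0.999, -0.05, 0.007, 0.012]
force: [-0.1, -0.2, -1.8]
width: 45.4
```

```bash
sed -i 's/s\["width"\].round(1),"t",s\["time"\].round(2)/round(float(s["width"]),1),"t",round(float(s["time"]),2)/' h.py
python3 -c "from h import *;chk()"
```

```text
rack 531.4 371.4 z 171.2 yaw -5.72 tilt [ 0.0134 -0.0243] F [-0.1 -0.2 -1.8] T [0.03 0.02 0.  ] w 45.4 t 29.38
```

Call:
drive_tool(targets=[0.05,0,0.4,0,0,0,0.4,0,0,0,0.3,0])

```text
time: 29.63
ee_pos: [566.9, 314.8, 140.9]
tool_rot: [0.999, -0.05, 0.007, 0.012]
force: [0.0, -0.0, -1.6]
width: 45.7
```

```bash
python3 -c "from h import *;chk()"
```

```text
rack 532.1 370.4 z 140.9 yaw -5.7 tilt [ 0.0131 -0.0244] F [ 0.  -0.  -1.6] T [0.02 0.04 0.04] w 45.7 t 29.63
```

Call:
drive_tool(targets=[0.05,-0.05,0.4,0,0,-0.05,0.3,0,0,0,0.2,0])

```text
time: 29.88
ee_pos: [567.7, 316.0, 113.6]
tool_rot: [0.999, -0.05, 0.006, 0.013]
force: [0.1, 0.5, -1.2]
width: 45.3
```

```bash
python3 -c "from h import *;chk()"
```

```text
rack 532.8 371.7 z 113.6 yaw -5.71 tilt [ 0.0102 -0.0259] F [ 0.1  0.5 -1.2] T [0.03 0.02 0.03] w 45.3 t 29.88
```

Call:
drive_tool(targets=[0,0,0.3,0,0,0,0.3,0,0,0,0,0])

```text
time: 30.13
ee_pos: [566.9, 315.1, 94.6]
tool_rot: [0.999, -0.05, 0.004, 0.014]
force: [-0.1, 0.0, -2.5]
width: 45.5
```

```bash
python3 -c "from h import *;chk()"
```

```text
rack 532.1 370.8 z 94.6 yaw -5.7 tilt [ 0.0072 -0.0275] F [-0.1  0.  -2.5] T [-0.01  0.01 -0.02] w 45.5 t 30.13
```

Call:
drive_tool(targets=[0.05,-0.05,0.2,0,0,0,0.2,0,0,0,0.1,0])

```text
time: 30.38
ee_pos: [569.3, 316.4, 81.8]
tool_rot: [0.999, -0.05, 0.005, 0.013]
force: [-1.0, -0.0, -1.6]
width: 45.6
```

```bash
python3 -c "from h import *;chk()"
```

```text
rack 534.3 372.3 z 81.8 yaw -5.7 tilt [ 0.0087 -0.0267] F [-1.  -0.  -1.6] T [ 0.01  0.02 -0.  ] w 45.6 t 30.38
```

Call:
drive_tool(targets=[-0.08,0.03,0.1,0,0,0,0.1,0,0,0,0,0])

```text
time: 30.63
ee_pos: [567.2, 315.7, 76.1]
tool_rot: [0.999, -0.05, 0.005, 0.013]
force: [0.3, -0.9, -1.9]
width: 45.5
```

```bash
python3 -c "from h import *;chk()"
```

```text
rack 532.4 371.4 z 76.1 yaw -5.71 tilt [ 0.0089 -0.0266] F [ 0.3 -0.9 -1.9] T [ 0.09 -0.01  0.05] w 45.5 t 30.63
```

Call:
drive_tool(targets=[0,0,0.1,0,0,0,0.05,0])

```text
time: 30.8
ee_pos: [567.6, 315.7, 73.1]
tool_rot: [0.999, -0.05, 0.006, 0.013]
force: [-3.1, -0.9, 3.9]
width: 45.4
```

Call:
drive_tool(targets=[0,0,0.1,0,0,0,0.05,0])

```text
time: 30.97
ee_pos: [568.1, 315.9, 73.2]
tool_rot: [0.999, -0.05, 0.006, 0.013]
force: [1.0, -0.5, -1.5]
width: 45.2
```

```bash
python3 -c "from h import *;chk()"
```

```text
rack 533.2 371.7 z 73.2 yaw -5.69 tilt [ 0.0102 -0.0258] F [ 1.  -0.5 -1.5] T [0.   0.07 0.05] w 45.2 t 30.97
```

Call:
drive_tool(targets=[0,0,0.2,0,0,0,0.2,0])

```text
time: 31.13
ee_pos: [568.6, 315.9, 72.9]
tool_rot: [0.999, -0.05, 0.005, 0.013]
force: [-11.7, -5.7, 27.5]
width: 45.3
```

Run:
```python
from h import *
chk()
from plant import grab_frame
f=grab_frame("side"); zoom(f,150,170,160,150,4,"pics/s12.png"); chk()
f=grab_frame("wrist"); cv2.imwrite("pics/w12.png",f["img"][:,:,::-1])
```

```text
rack 533.7 371.7 z 72.9 yaw -5.68 tilt [ 0.0096 -0.026 ] F [-11.7  -5.7  27.5] T [-0.69  2.91  0.24] w 45.3 t 31.13
rack 533.7 371.8 z 72.9 yaw -5.68 tilt [ 0.0096 -0.0259] F [-9.8 -6.3 24.5] T [-0.66  2.63  0.12] w 45.0 t 31.18
```

View pics/s12.png

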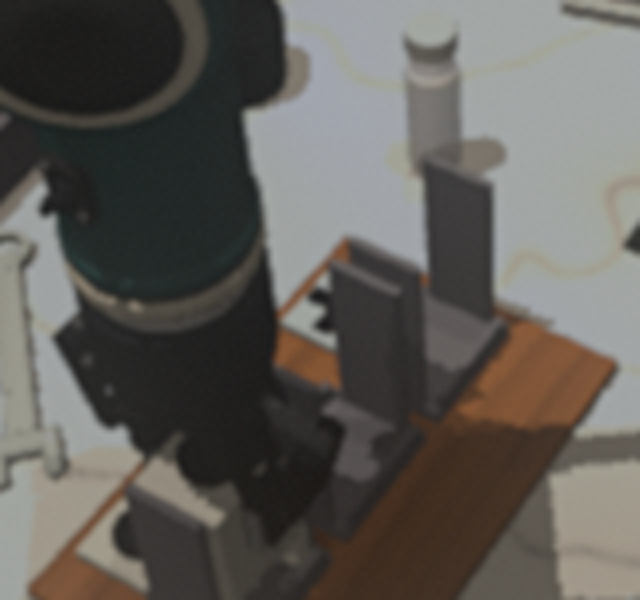

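View pics/w12.png

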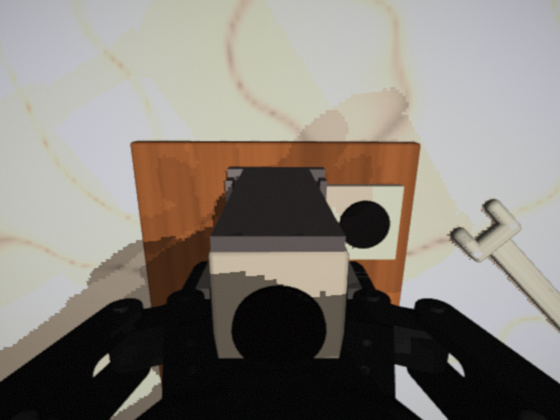

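Call:
drive_tool(targets=[0,0,0,0,0,0,0,0])

```text
time: 31.4
ee_pos: [569.7, 316.6, 76.3]
tool_rot: [0.999, -0.05, 0.007, 0.012]
force: [-0.3, -0.2, -1.8]
width: 46.0
```

Call:
drive_tool(targets=[0,0,0,0,0,0,0,0,0,0,0,0,0,0,0,0,0,0,0,0], claw=-1)

```text
time: 31.82
ee_pos: [570.9, 317.1, 75.7]
tool_rot: [0.999, -0.05, 0.008, 0.011]
force: [0.1, -0.1, -0.4]
width: 85.3
```

```bash
python3 -c "from h import *;chk()"
```

```text
rack 535.8 373.2 z 75.7 yaw -5.68 tilt [ 0.0157 -0.0229] F [ 0.1 -0.1 -0.4] T [-0.    0.07  0.  ] w 85.3 t 31.82
```

Call:
drive_tool(targets=[-0.1,0,-0.4,0,0,0,-0.6,0,0,0,-0.9,0,0,0,-1,0,0,0,-1,0])

```text
time: 32.23
ee_pos: [560.6, 316.6, 167.9]
tool_rot: [0.999, -0.05, 0.0, 0.016]
force: [0.7, 0.1, 0.6]
width: 85.4
```

Call:
drive_tool(targets=[0,0.3,-1,0,0,0.8,-0.8,0,0,1,0,0,0,1,0,0,0,0,0,0])

```text
time: 32.65
ee_pos: [555.8, 242.7, 229.7]
tool_rot: [0.999, -0.048, 0.007, 0.012]
force: [-0.1, 0.2, 0.5]
width: 85.3
```

Run:
```python
from h import *
chk()
from plant import grab_frame
f=grab_frame("wrist"); pickle.dump(f,open("pics/w13.pkl","wb")); cv2.imwrite("pics/w13.png",f["img"][:,:,::-1])
f=grab_frame("side"); cv2.imwrite("pics/s13.png",f["img"][:,:,::-1])
f=grab_frame("top"); cv2.imwrite("pics/t13.png",f["img"][:,:,::-1])
```

```text
rack 528.4 297.6 z 229.7 yaw -5.44 tilt [ 0.0133 -0.0251] F [-0.1  0.2  0.5] T [ 0.04  0.03 -0.01] w 85.3 t 32.65
```

View pics/w13.png

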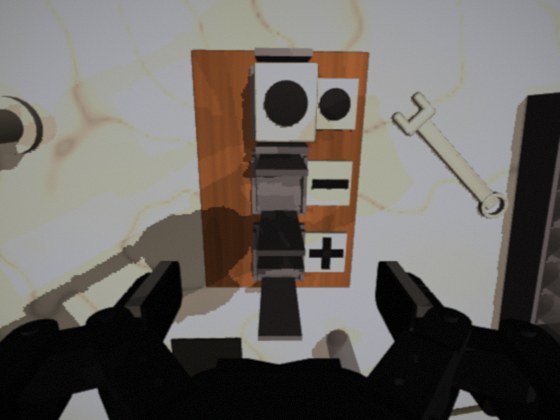

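View pics/s13.png

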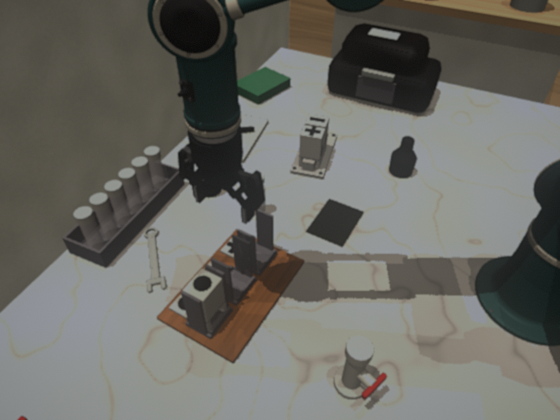

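View pics/t13.png

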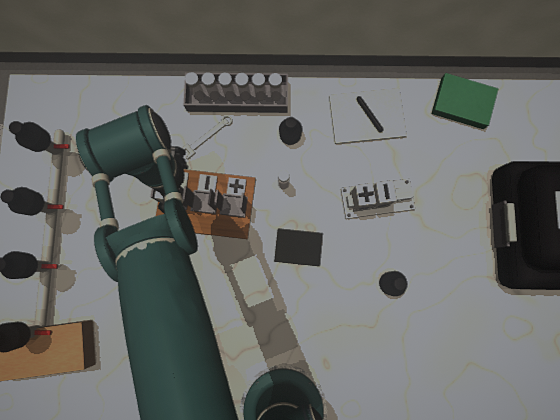

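Run:
```python
from h import *
from plant import grab_frame
w=grab_frame("wrist"); s=grab_frame("side")
zoom(s,155,230,100,110,6,"pics/s14.png"); zoom(w,230,35,140,140,4,"pics/w14.png")
bw=[b for b in blobs(w,258,68,55,72,50,300)]; bs=[b for b in blobs(s,190,270,26,30,60,30)]
print(bw,bs)
def ray(f,uv):
    d=np.array([(uv[0]-f["cx"])/f["fx"],(uv[1]-f["cy"])/f["fy"],1.]);R=np.array(f["R"]);d=R.T@d;return -R.T@np.array(f["t"]),d/np.linalg.norm(d)
c1,d1=ray(w,bw[0][1:]);c2,d2=ray(s,bs[0][1:])
A=np.stack([d1,-d2],1);t=np.linalg.lstsq(A,c2-c1,rcond=None)[0];P=c1+d1*t[0];Q=c2+d2*t[1];print(P.round(1),Q.round(1))
X=cast(w,bw[0][1:],121);u=np.array([.9948,-.1011]);v=np.array([.1011,.9948]);print(X,X[:2]@u,X[:2]@v)
```

```text
[(np.float64(1471.5625), np.float64(286.4331121257167), np.float64(107.73176364408579))] [(np.float64(185.75), np.float64(201.95474427994617), np.float64(282.9935228802153))]
[569.6 317.9 122.7] [568.8 317.2 122.7]
[569.69628094 317.86369447 121.        ] 534.5978407729192 373.807097260559
```

View pics/s14.png

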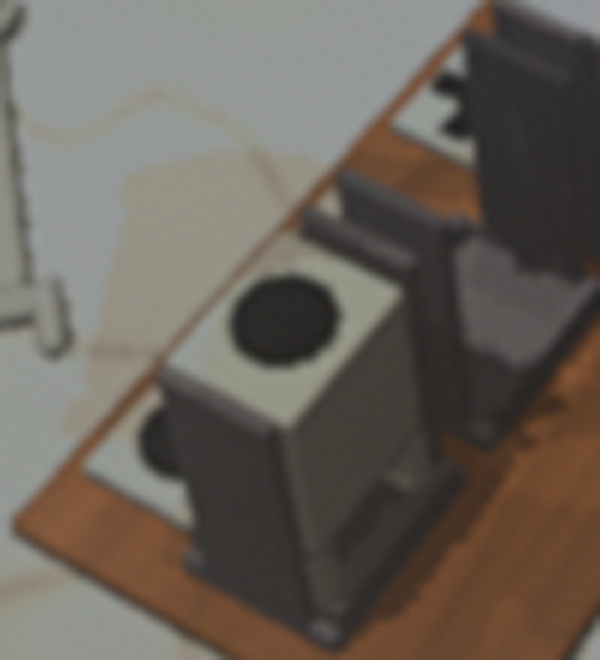

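View pics/w14.png

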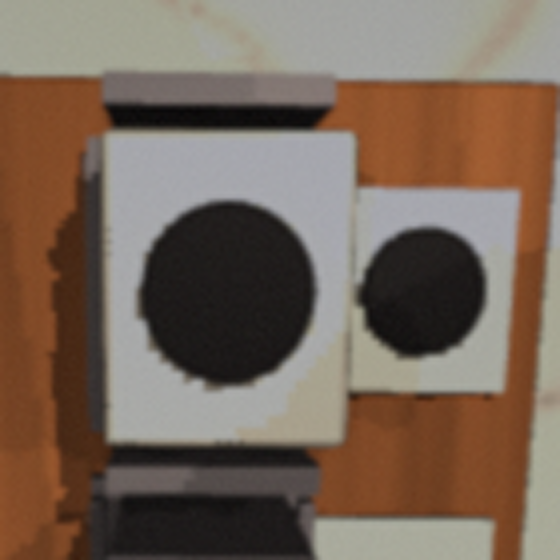

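Run:
```python
from plant import env,sensors
print(env.finish_job()); s=sensors.sense(); print(s["time"],s["force"])
```

```text
the job is handed in; nothing more can be done
None
the job is handed in; nothing more can be done
```

I pulled the disc cassette straight up off the rail, stood it on the black mat and let go. I then took it again by its other pair of faces, lowered it into the slot with the disc label, released it and backed the gripper off. The job was handed in at about 33 s of the 59 s limit.

**What the last checks showed:**
- **Seating:** the cassette stands level between the slot walls. Two camera views put its disc top at 122.7 mm against an expected 121 mm, which is within the roughly 2 mm calibration error.
- **Contact:** it reached the slot floor at the expected tool height, with up to 27 N of pressing force just before release.
- **Surroundings:** the bar and cross cassettes are still on the rail. The other things I could see in the last pictures look unmoved; one funnel, the spanner and the valve are partly hidden in some views.

**What was not perfect:**
- **Tool tilt:** the tool slowly tilted during moves, up to about 3°. I worked most of that out before inserting and went in at about 1.5°.
- **Release:** just before the fingers opened, the tool had sprung up about 3 mm, so the cassette may have settled by that much.
- **Offset:** the cassette sits about 2 mm towards the far (+x) side of the slot, inside the 2.5 mm play.

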